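# Pour studs through the spring shutter of a feeder

### The job

Pick up the aluminium chute without spilling its studs, push the feeder's orange shutter lip well back with the chute's two prongs, and, keeping the shutter pressed open, tilt the chute so that all four brass studs slide down into the feeder. Then let the shutter close and stand the empty chute upright on the green board again. Be gentle with the feeder (never push on it with 20 N or more; its mouth may be set at any height) and leave everything else on the bench alone.

Things in the scene. Friction and masses are not known exactly. Their poses are not given: they have to be found in the camera images.
- chute: Loose aluminium pouring chute, about 0.16 kg, on the green board, holding 4 studs single file. Straight open-topped trough, 30 wide outside (y), 22 inside, 36 high; floor 4 thick, from x = -65 to +65; walls 4 thick, from x = -79 to +65. Origin: centre of the floor's underside; x along it, z up. Rear (+x) end walled, front (-x) end OPEN. Centre of mass near x = -8. Grip across the walls.
- chute_tip (a point): Two round steel prongs, 8 mm thick with ball ends, go on past the chute's open end at y = +15 and -15, z = 5 (axis). This point is midway between the centres of the balls (radius 4): chute x = -96, y = 0, z = 5; axes as the chute's. Studs drop off the floor's front edge (x = -65), down between the prongs. They begin to slide at a tilt of 16 to 25 degrees.
- feeder: Stud feeder fixed to the bench: clear bin with a blue telescoping mouth on top. Origin on the bench, z up. Bin inside: x -56 to +36, y -27 to +27, floor 8 above the bench. Mouth: flat plate, x -66 to +45, y -35 to +35, skirts below; its top face is set at an UNKNOWN height, 75 to 120 above the bench, that no measured pose shows: feel (or see) it. It is rigid when pressed.
- opening_ref (a point): Point of the feeder under the middle of the mouth's opening, 75 above the bench whatever the mouth's real height; axes as the feeder's. Opening in the plate: feeder x -21 to +17, y -12 to +12, covered when shut by a steel spring shutter 3 thick on the plate. The prongs pass along both sides of the opening, over the plate.
- lip_ref (a point): Point of the feeder at x = +21, y = 0, 75 above the bench whatever the mouth's real height: in plan, the working face (looking to +x) of the shutter's orange lip when shut. The lip is 50 wide (y), 4 thick and stands 18 above the plate. From here to x = +45 the plate is bare. Pushing the lip towards feeder -x opens the shutter.
- shutter (a joint): Opening of the feeder's shutter in m: 0 shut, 0.044 at its hard stop. The lip's working face is at feeder x = 0.021 - value; the opening is clear from there to x = +17 mm. Well back, with room for studs, is 0.030 to 0.042. A spring closes it: about 1.5 N at 0, 3.7 N at the stop.
- board: Worn light-green cutting board fixed to the bench, 280 (x) x 220 (y) x 8 thick. Origin: centre of its underside; z up.
- stud0: Brass stud blank, diameter 16, flat disc 6 thick with a low dome on top (8 in all), 12 g. Origin: centre of its flat underside. At the start it lies in the chute.
- stud1: Brass stud blank, diameter 16, flat disc 6 thick with a low dome on top (8 in all), 12 g. Origin: centre of its flat underside. At the start it lies in the chute.
- stud2: Brass stud blank, diameter 16, flat disc 6 thick with a low dome on top (8 in all), 12 g. Origin: centre of its flat underside. At the start it lies in the chute.
- stud3: Brass stud blank, diameter 16, flat disc 6 thick with a low dome on top (8 in all), 12 g. Origin: centre of its flat underside. At the start it lies in the chute.
- jar: Bystander: closed amber glass jar with a black cap, diameter 64, height 70 (mm). Origin: centre of underside. Leave it alone.
- punches: Bystander: wooden block 70 x 110 x 35 with four upright punches standing 25 out of its top (mm). Origin: centre of underside. Leave it alone.
- dish: Bystander: white ceramic bowl, rim diameter 84, height 28 (mm). Origin: centre of underside. Leave it alone.
- mallet: Bystander: yellow-headed mallet lying flat, handle 20 thick along its x axis, from x = -130 to x = +70, head 55 x 100 x 55 at +97 (mm). Origin on its underside, 97 mm from the head's centre. Leave it alone.
- template: Bystander: flat brown pattern card 150 x 110 x 5 (mm). Origin: centre of underside. Leave it alone.
- file: Bystander: file lying on the green board near one of its long edges, along the board's x axis, steel blade 120 x 16 x 5 and wooden handle 11 thick, 210 long overall (mm). Origin on its underside, 20 mm from where the handle begins. Leave it alone.
Things that resemble listed ones, but are neither listed nor needed, are in the scene too. What is meant by the chute is not red, and is the larger of those in its own colour.

How it is judged:
On the way, in this order (a step that is already met when the one before it is completed fails the run):
1. the shutter is held at least 28 mm open by the chute's push (more than 1 N), the studs still to be poured (value of joint shutter above 0.028 m and contact force between chute and feeder above 1 N and height (world z) of chute above 0.05 m), for 0.2 s.
2. all four studs are in the feeder's bin while the chute still presses the shutter open (at least 20 mm) (x of stud0 in the frame of feeder between -0.058 and 0.038 m and y of stud0 in the frame of feeder between -0.029 and 0.029 m and z of stud0 in the frame of feeder between 0 and 0.055 m and x of stud1 in the frame of feeder between -0.058 and 0.038 m and y of stud1 in the frame of feeder between -0.029 and 0.029 m and z of stud1 in the frame of feeder between 0 and 0.055 m and x of stud2 in the frame of feeder between -0.058 and 0.038 m and y of stud2 in the frame of feeder between -0.029 and 0.029 m and z of stud2 in the frame of feeder between 0 and 0.055 m and x of stud3 in the frame of feeder between -0.058 and 0.038 m and y of stud3 in the frame of feeder between -0.029 and 0.029 m and z of stud3 in the frame of feeder between 0 and 0.055 m and value of joint shutter above 0.02 m and contact force between chute and feeder above 0.5 N), for 0.1 s.
At the end, for the whole second after the job is handed in: All four studs lie at rest inside the feeder's bin (below its mouth), the shutter is shut again (within 3 mm), and the chute stands still and upright on the green board (its centre over the board, less than 5 degrees of tilt), released (x of stud0 in the frame of feeder between -0.058 and 0.038 m and y of stud0 in the frame of feeder between -0.029 and 0.029 m and z of stud0 in the frame of feeder between 0 and 0.055 m and x of stud1 in the frame of feeder between -0.058 and 0.038 m and y of stud1 in the frame of feeder between -0.029 and 0.029 m and z of stud1 in the frame of feeder between 0 and 0.055 m and x of stud2 in the frame of feeder between -0.058 and 0.038 m and y of stud2 in the frame of feeder between -0.029 and 0.029 m and z of stud2 in the frame of feeder between 0 and 0.055 m and x of stud3 in the frame of feeder between -0.058 and 0.038 m and y of stud3 in the frame of feeder between -0.029 and 0.029 m and z of stud3 in the frame of feeder between 0 and 0.055 m and x of chute in the frame of board between -0.14 and 0.14 m and y of chute in the frame of board between -0.11 and 0.11 m and height (world z) of chute below 0.014 m and angle between chute's own z axis and vertical below 0.08 rad and linear speed of chute below 0.02 m/s and value of joint shutter below 0.003 m and linear speed of each of stud0, stud1, stud2, stud3 below 0.03 m/s); the robot touches nothing.
It fails at once if the chute or the robot presses on the feeder with 20 N or more (contact force between any of chute, the fingers, the arm and feeder above 20 N).
It fails at once if another thing on the bench is disturbed (moved more than 20 mm) (distance of any of jar, punches, dish, mallet, template, file from where it was at the start of the episode above 0.02 m).
It also fails if it takes over 67 s, if anything falls off the work surface, if the arm or the gripper's body presses on something with over 40 N, if the wrist force passes 120 N, or if a joint passes its speed limit or range.

### The arm

A 7-joint arm with a two-finger parallel gripper is mounted at the origin on the work surface. World frame = base frame: x ahead of the robot, y to its left, z up, the work surface at z = 0. Lengths are in m, angles in rad, forces in N, time in s.
With the tool pointing down it reaches from about 0.425 to 0.825 m from the base axis. Payload 3.6 kg.
Tool frame: the origin (TCP) lies on the centre line of the jaws, within the pads' length; the fingertips stand manip.finger_overhang ahead of it and the grasp point (between the pads) lies 2 mm behind it (manip.finger_overhang is the distance from the TCP to the fingertips, in m); z points along the fingers, y is the direction in which the jaws open and shut (so a half turn about z gives the same grasp; the last joint's range is limited). The gripper opens to 93 mm and grips with 3 to 60 N. Pads are 15 mm wide; open, the fingers measure 128 mm over their backs; the gripper's body (75 mm by 188 mm) begins 65 mm behind the grasp point.
Start: joints at [1.113, 0.615, -0.013, 1.423, 0.008, 1.103, -0.04], TCP at [0.271, -0.591, 0.236] pointing down, gripper open.
Joint ranges: [-3.12, 3.12], [-0.3, 2.06], [-1.34, 1.32], [0.26, 2.42], [-1.36, 4.5], [0.01, 1.98], [-2.84, 2.84]. Speed limits (rad/s): [2.79, 2.79, 3.14, 3.14, 3.14, 3.14, 3.14].

### API

Orientations are given as [roll, pitch, yaw] about the fixed x, y, z axes, in that order (R = Rz(yaw) Ry(pitch) Rx(roll)).
In Python, from rig import manip gives the robot as it stands.
- The arm moves only by the tool play_rows, never from a script. Its argument "motion" is a list that holds one entry, the list of rows, each a list of 6 numbers: the shift along the tool's x, y, z in m, then the turn, a rotation vector about the tool's x, y, z in degrees. A call has 1 to 5 rows; each row shifts and turns the pose as measured when the row begins, along the tool's axes as they then stand; what a row does not reach is not made up. A row lasts 1/10 s, in which the tool goes at most 50 mm and 8.59 degrees, less where a joint would pass 70% of its speed; a pose out of reach is approached as far as the arm can. A call with a gripper value outside its range is refused whole. "fingers" is the closure, from 0 (fully open) to 1 (shut), set as the call begins (left out, the last holds). The fingers move at their own pace and stop on an object; "grip_force" is the grip in N (left out, the last holds). Time passes only in rows, so rows that do not move let the fingers close. It gives the time, the measured TCP pose, the force and the opening at its end, in the units of the state.
- manip.read_state(): the state, without advancing time (a new reading comes with each control period).
- manip.read_camera(name): name is "side" or "top" or "wrist"; returns (picture, depth): 400x640x3 uint8, red, green, blue; 400x640 float32, m along the optical axis (not along the pixel's ray), 0 where there is no reading.
- manip.calibration(name): a dict with "K" (3x3 intrinsics, pixels), "R" (3x3) and "t" (3): a world point X has camera coordinates R X + t. Camera axes: x right, y down, z forward; pixel columns grow to the right and rows downward; lengths in m; the calibration is good to about 2 mm. A picture is of the moment at which its call begins: read the wrist's pose just before it. calibration takes no time and is no camera call; for the wrist camera it gives the pose at the moment of the call.
- manip.close_job(): hands the job in, once; it reports no verdict.
The state is a dict: "t": time; "joint_pos": joint angles; "qd": joint speeds; "joint_torque": joint torques, N m; "eef_pos": TCP position; "ee_rot": TCP orientation; "ft_force": force on the tool from outside, world axes, zero at the start; "torque": the same for the moment, N m; "gripper_width": finger opening in m.
Only numpy, scipy, OpenCV 4.12 (cv2) and the standard library are available. Lean on these libraries where they do the work, as an engineer would, in place of code of your own. Each camera call takes 0.05 s, during which the arm holds its last target.

## Working session

There is one attempt and no reset: what is moved stays moved. The work goes in short steps, Python scripts to look and compute and a tool call to move; the robot and the scene stay as the last step left them, time stands still between calls to the robot, and variables do not carry over. Pictures are saved under pics/ and viewed, and the job is handed in when it is done.

Besides the shell and the picture viewer there is one more tool, called after "Call:" as name([rows], argument=value, ...), one row to a line, values as JSON. play_rows: Moves the arm, as the interface text tells. Its arguments: {"type":"object","properties":{"motion":{"type":"array"},"fingers":{"type":"number"},"grip_force":{"type":"number"}},"required":["motion"]}

```bash
ls; mkdir -p pics
cat > h.py <<'E'
import numpy as np, cv2
from rig import manip
from scipy.spatial.transform import Rotation as R
def shot(name,fn=None):
    cal=manip.calibration(name)
    im,d=manip.read_camera(name)
    if fn: cv2.imwrite('pics/'+fn,im[:,:,::-1])
    np.savez('%s.npz'%name,im=im,d=d,K=cal['K'],R=cal['R'],t=cal['t'])
    return im,d,cal
def load(name):
    z=np.load('%s.npz'%name); return z['im'],z['d'],z
def pts(d,cal):
    K=np.array(cal['K']);v,u=np.mgrid[:400,:640]
    c=np.stack([(u-K[0,2])/K[0,0]*d,(v-K[1,2])/K[1,1]*d,d],-1)
    return (c-np.array(cal['t']))@np.array(cal['R'])
def ray(cal,u,v,z):
    K=np.array(cal['K']);Rm=np.array(cal['R']);t=np.array(cal['t'])
    o=-Rm.T@t; r=Rm.T@np.array([(u-K[0,2])/K[0,0],(v-K[1,2])/K[1,1],1.])
    return o+r*(z-o[2])/r[2]
def proj(cal,X):
    c=np.array(cal['R'])@np.array(X)+np.array(cal['t']); p=np.array(cal['K'])@c; return p[:2]/p[2]
E
python3 - <<'E'
from h import *
print(manip.read_state(), manip.finger_overhang)
for n in ['side','top','wrist']:
    im,d,c=shot(n,n+'0.png'); print(n,c)
print(manip.read_state()['t'])
E
```

```text
pics
{'t': 0.0, 'joint_pos': array([ 1.11353346,  0.61590492, -0.01259283,  1.42488293,  0.00812302,
        1.10340713, -0.0404053 ]), 'qd': array([ 0.00089429, -0.0006691 , -0.00025177, -0.00090871,  0.00056369,
        0.00074298, -0.00233062]), 'joint_torque': array([ 2.09284717e-04, -4.58935118e+01,  2.09097960e-01, -1.65742868e+01,
       -6.10992545e-02,  2.04786868e-02,  2.16973995e-04]), 'eef_pos': array([ 0.27109617, -0.58994599,  0.23449578]), 'ee_rot': array([-3.13904194e+00,  7.08064680e-05,  4.30815233e-01]), 'ft_force': array([ 0.60232886,  0.29562048, -0.20234157]), 'torque': array([ 0.00405951,  0.0057278 , -0.00187725]), 'gripper_width': 0.0928220978292246} 0.017
side {'K': array([[518.23570643,   0.        , 317.45741092],
       [  0.        , 518.23570643, 192.46591082],
       [  0.        ,   0.        ,   1.        ]]), 'R': array([[-0.98375517, -0.17910755,  0.01209376],
       [-0.14415593,  0.74804055, -0.64780738],
       [ 0.10698057, -0.63902725, -0.76170817]]), 't': array([0.45603344, 0.14408843, 1.64198004])}
top {'K': array([[493.02331913,   0.        , 314.04275677],
       [  0.        , 493.02331913, 191.197214  ],
       [  0.        ,   0.        ,   1.        ]]), 'R': array([[-0.01114849, -0.99990629, -0.00794466],
       [-0.99215665,  0.01205064, -0.12441847],
       [ 0.12450255,  0.00649527, -0.99219803]]), 't': array([0.00612268, 0.48376058, 1.59589647])}
wrist {'K': array([[303.93796703,   0.        , 315.14076401],
       [  0.        , 303.93796703, 196.50103199],
       [  0.        ,   0.        ,   1.        ]]), 'R': array([[ 0.41763693, -0.90861199, -0.00190851],
       [-0.88205448, -0.40593231,  0.23916281],
       [-0.21808092, -0.09819981, -0.9709776 ]]), 't': array([-0.64941368, -0.02679006,  0.38829608])}
0.15
```

View pics/top0.png

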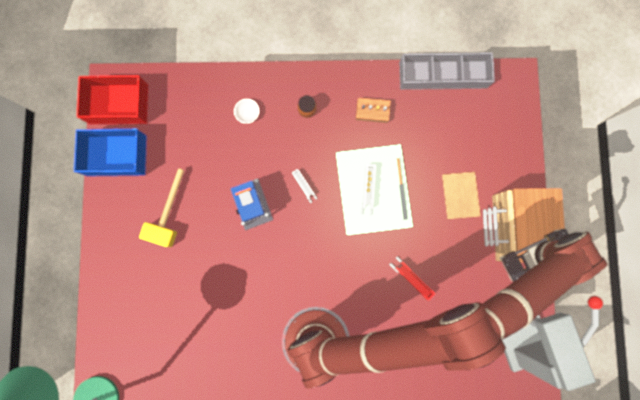

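View pics/side0.png

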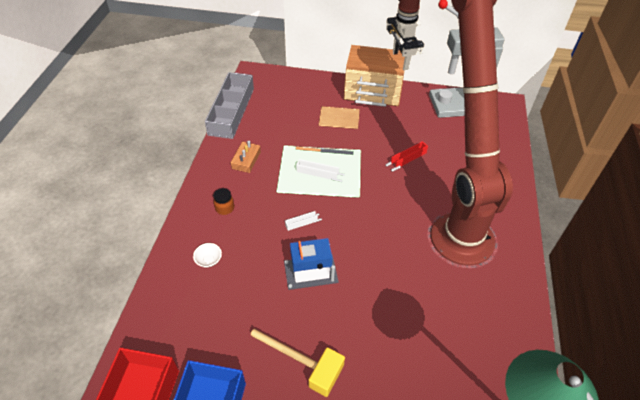

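View pics/wrist0.png

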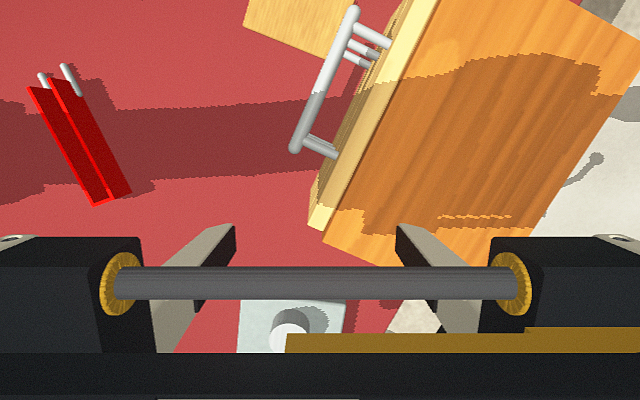

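Run:
```python
from h import *
im,d,c=load('top')
a=cv2.resize(im[140:245,220:320],None,fx=5,fy=5,interpolation=cv2.INTER_CUBIC)
b=cv2.resize(im[140:245,330:420],None,fx=5,fy=5,interpolation=cv2.INTER_CUBIC)
cv2.imwrite('pics/topz_f.png',a[:,:,::-1]);cv2.imwrite('pics/topz_b.png',b[:,:,::-1])
im,d,c=load('side')
a=cv2.resize(im[200:300,270:350],None,fx=6,fy=6,interpolation=cv2.INTER_CUBIC)
b=cv2.resize(im[140:205,270:370],None,fx=7,fy=7,interpolation=cv2.INTER_CUBIC)
cv2.imwrite('pics/sidez_f.png',a[:,:,::-1]);cv2.imwrite('pics/sidez_b.png',b[:,:,::-1])
```

```text
(no output)
```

View pics/topz_f.png

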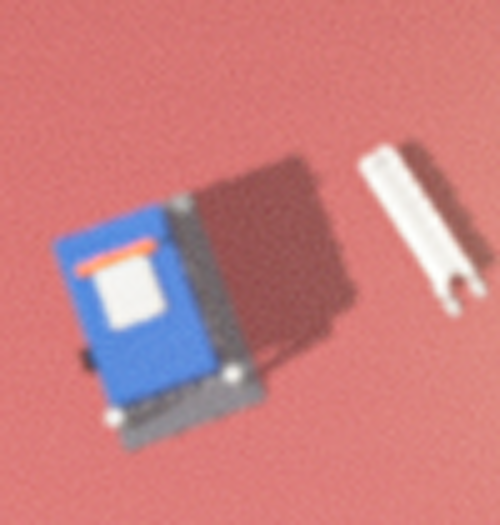

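View pics/topz_b.png

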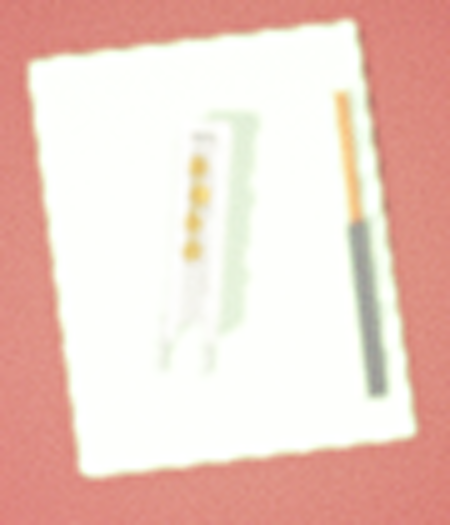

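View pics/sidez_f.png

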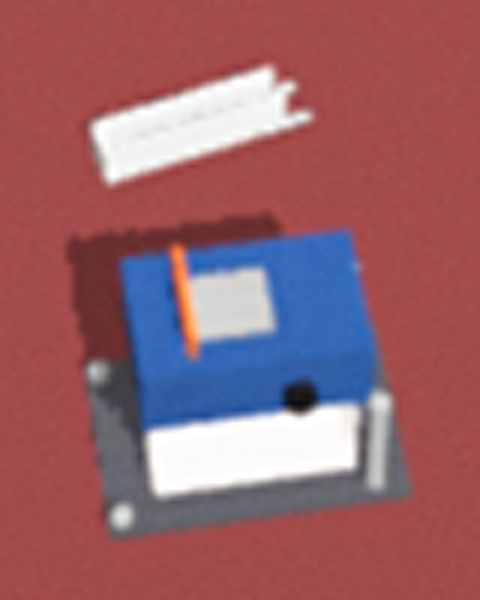

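View pics/sidez_b.png

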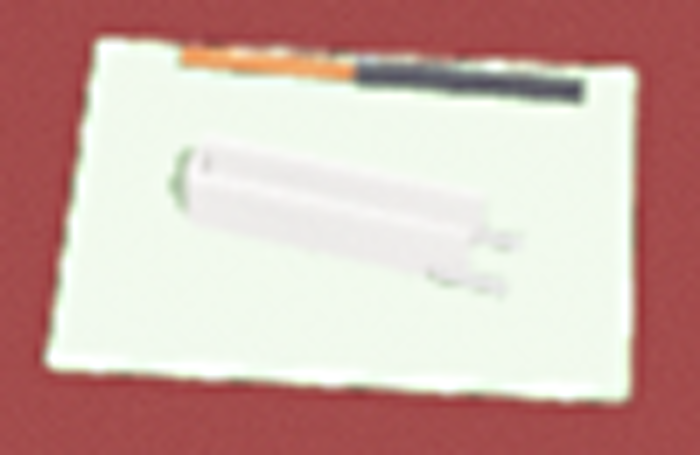

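```bash
cat > loc.py <<'E'
from h import *
def run(n):
    im,d,c=load(n); P=pts(d,c); hsv=cv2.cvtColor(im,cv2.COLOR_RGB2HSV)
    H,S,V=[hsv[...,i].astype(int) for i in range(3)]
    xy=(P[...,0]>.3)&(P[...,0]<.7)&(P[...,1]>-.35)&(P[...,1]<.45)&(d>0)
    print(n)
    blue=xy&(abs(H-110)<12)&(S>130)&(P[...,2]>.06)
    z=P[blue][:,2]; print(' blue z pct',np.percentile(z,[5,25,50,75,95]),blue.sum())
    zt=np.median(z[z>np.percentile(z,40)])
    top=blue&(abs(P[...,2]-zt)<.006)
    (cx,cy),wh,a=cv2.minAreaRect((P[top][:,:2]*1000).astype(np.float32)); print(' plate',cx,cy,wh,a,'ztop',P[top][:,2].mean())
    org=xy&(H<14)&(S>170)&(V>200)&(P[...,2]>.075)
    q=P[org]; print(' lip',q.mean(0),q[:,2].max(),org.sum())
    (cx,cy),wh,a=cv2.minAreaRect((q[:,:2]*1000).astype(np.float32)); print(' liprect',cx,cy,wh,a)
    ch=xy&(P[...,2]>.035)&(P[...,2]<.06)&(S<40)&(P[...,1]<.0)&(P[...,1]>-.25)&(P[...,0]>.35)
    q=P[ch]; print(' chute top',q.mean(0),np.median(q[:,2]),ch.sum())
    (cx,cy),wh,a=cv2.minAreaRect((q[:,:2]*1000).astype(np.float32)); print(' rect',cx,cy,wh,a)
if __name__=='__main__':
    run('top'); run('side')
E
python3 loc.py
```

```text
top
 blue z pct [0.10806883 0.11153147 0.11375477 0.11639384 0.11924614] 461
 plate 445.2559814453125 209.98538208007812 (106.9068603515625, 67.9814453125) 19.602807998657227 ztop 0.11459197932495481loc.py:13: RuntimeWarning: Mean of empty slice.
  q=P[org]; print(' lip',q.mean(0),q[:,2].max(),org.sum())
  ret = um.true_divide(
Traceback (most recent call last):
  File "loc.py", line 19, in <module>
    run('top'); run('side')
    ~~~^^^^^^^
  File "loc.py", line 13, in run
    q=P[org]; print(' lip',q.mean(0),q[:,2].max(),org.sum())
                                     ~~~~~~~~~~^^
ValueError: zero-size array to reduction operation maximum which has no identity
```

```bash
sed -i 's/org=.*/org=xy\&(H>3)\&(H<16)\&(S>120)\&(V>200)\&(P[...,2]>.085)/' loc.py; python3 loc.py
python3 - <<'E'
from h import *
im,d,c=load('top'); P=pts(d,c)
for u,v in [(250,188),(245,189),(238,193),(247,198),(370,187),(372,170),(340,180),(370,210)]: print(u,v,im[v,u],P[v,u].round(3))
E
```

```text
top
 blue z pct [0.10806883 0.11153147 0.11375477 0.11639384 0.11924614] 461
 plate 445.2559814453125 209.98538208007812 (106.9068603515625, 67.9814453125) 19.602807998657227 ztop 0.11459197932495481
 lip [0.47488777 0.2164193  0.13264678] 0.13562731774876402 9
 liprect 474.0491027832031 217.93505859375 (3.1211488246917725, 36.2337532043457) 20.067209243774414
 chute top [ 0.5029402  -0.18206547  0.04305944] 0.04304136909502396 142
 rect 496.2218017578125 -181.10000610351562 (30.91647720336914, 144.24618530273438) 84.35553741455078
side
 blue z pct [0.07998854 0.10303189 0.11114938 0.1136763  0.11676142] 850
 plate 445.85125732421875 212.71859741210938 (110.28350830078125, 74.44076538085938) 19.704336166381836 ztop 0.11273360474277583
 lip [0.47321516 0.22393349 0.12895566] 0.1351641753010666 26
 liprect 474.27679443359375 220.47862243652344 (3.566683292388916, 51.956153869628906) 20.378496170043945
 chute top [ 0.49799246 -0.17972726  0.04098673] 0.04103541144805495 213
 rect 496.615234375 -180.49203491210938 (42.87903594970703, 144.43777465820312) 86.21829223632812
250 188 [205 142 154] [0.483 0.197 0.136]
245 189 [226 157 186] [0.483 0.217 0.111]
238 193 [255 171 128] [0.468 0.235 0.131]
247 198 [243 242 240] [0.454 0.21  0.114]
370 187 [240 238 229] [ 0.498 -0.186  0.012]
372 170 [247 246 241] [ 0.555 -0.194  0.013]
340 180 [254 255 253] [ 0.523 -0.087  0.008]
370 210 [248 252 242] [ 0.421 -0.185  0.009]
```

Call:
play_rows([
  [[0.038,-0.028,0,0,0,0],[0.038,-0.028,0,0,0,0],[0.038,-0.028,0,0,0,0],[0.038,-0.028,0,0,0,0],[0.038,-0.028,0,0,0,0]],
], fingers=0.4, grip_force=50)

```text
t: 0.65
eef_pos: [0.3821, -0.3852, 0.231]
ee_rot: [-3.14, 0.007, 0.412]
ft_force: [-0.2, -0.3, -0.1]
gripper_width: 0.0587
```

Call:
play_rows([
  [[0.038,-0.028,0,0,0,0],[0.038,-0.028,0,0,0,0],[0.038,-0.028,0,0,0,0],[0.036,-0.028,0,0,0,0],[0.0,0.0,0,0,0,8.5]],
])

```text
t: 1.15
eef_pos: [0.4807, -0.2065, 0.2296]
ee_rot: [-3.135, 0.004, 0.273]
ft_force: [-0.3, 0.0, -0.1]
gripper_width: 0.0557
```

Call:
play_rows([
  [[0.03,-0.02,0,0,0,8.5],[0,0,0,0,0,8.5],[0.0,0,0,0,0,6],[0.0,0,0,0,0,0]],
])

```text
t: 1.55
eef_pos: [0.5057, -0.1743, 0.2285]
ee_rot: [-3.136, 0.008, -0.127]
ft_force: [-0.5, 0.0, -0.1]
gripper_width: 0.056
```

Run:
```python
from h import *
s=manip.read_state();print(s['t'],s['eef_pos'],s['ee_rot'],s['ft_force'],s['gripper_width'])
shot('wrist','wrist1.png')
```

```text
1.55 [ 0.50570806 -0.1742962   0.22852939] [-3.13632557  0.0079185  -0.12704154] [-0.52530421  0.02289898 -0.13211945] 0.05599444810786267
```

View pics/wrist1.png

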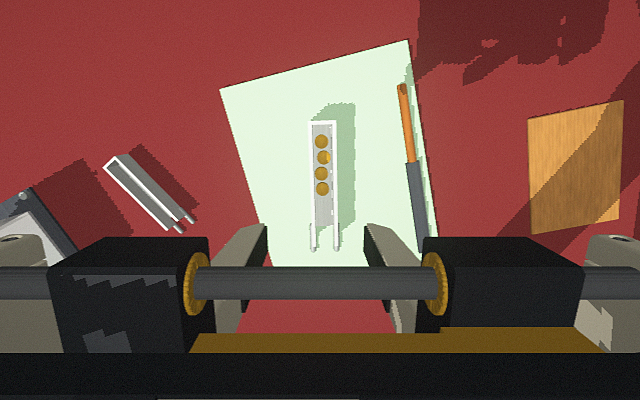

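Run:
```python
from h import *
im,d,c=load('wrist'); P=pts(d,c)
z=P[...,2]
m=(z>.036)&(z<.052)&(P[...,1]>-.25)&(P[...,1]<-.1)&(P[...,0]>.39)&(P[...,0]<.62)&(d>0)
m[230:]=False
n,l,st,ce=cv2.connectedComponentsWithStats(m.astype(np.uint8)); print(st)
q=P[m]; print(q.mean(0),q.min(0),q.max(0),m.sum())
r=cv2.minAreaRect((q[:,:2]*1000).astype(np.float32)); print(r)
a=cv2.resize(im[105:270,280:370],None,fx=5,fy=3.6,interpolation=cv2.INTER_CUBIC); cv2.imwrite('pics/w1z.png',a[:,:,::-1])
# left/right wall edges per row
for v in range(118,232,8):
    us=np.where(m[v])[0]
    if len(us): print(v,us.min(),us.max(),ray(c,us.min(),v,.044)[:2].round(4),ray(c,us.max()+1,v,.044)[:2].round(4))
```

```text
[[     0      0    640    400 255090]
 [   308    120     30    110    910]]
[ 0.51725684 -0.18393299  0.04236073] [ 0.44692153 -0.20269474  0.0360243 ] [ 0.57249654 -0.16263022  0.04454447] 910
((509.76812744140625, -182.89974975585938), (30.02573585510254, 124.1786117553711), 84.61284637451172)
126 308 335 [ 0.5674 -0.1735] [ 0.5636 -0.203 ]
134 309 336 [ 0.559  -0.1735] [ 0.5552 -0.2032]
142 309 336 [ 0.5506 -0.1723] [ 0.5468 -0.2022]
150 309 336 [ 0.5421 -0.1712] [ 0.5383 -0.2013]
158 310 336 [ 0.5334 -0.1712] [ 0.5297 -0.2004]
166 310 336 [ 0.5247 -0.17  ] [ 0.521  -0.1994]
174 310 336 [ 0.5159 -0.1688] [ 0.5121 -0.1984]
182 310 336 [ 0.5069 -0.1677] [ 0.5032 -0.1974]
190 312 336 [ 0.4976 -0.1687] [ 0.4941 -0.1965]
198 311 337 [ 0.4886 -0.1664] [ 0.4848 -0.1966]
206 311 337 [ 0.4793 -0.1652] [ 0.4754 -0.1955]
214 312 337 [ 0.4697 -0.1651] [ 0.466  -0.1945]
222 312 337 [ 0.4602 -0.1638] [ 0.4564 -0.1935]
```

View pics/w1z.png

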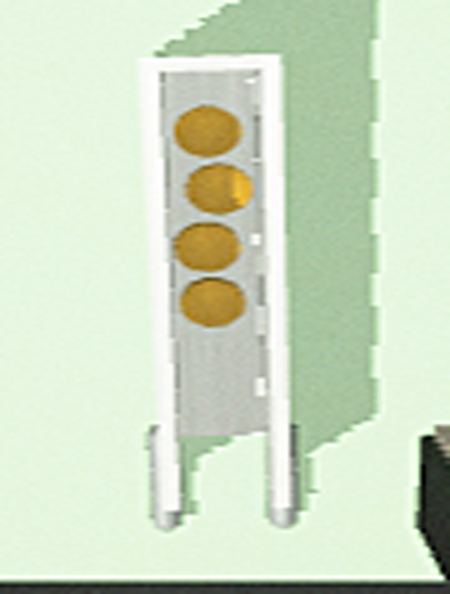

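Call:
play_rows([
  [[-0.007,0.008,0.04,0,0,-2],[0,0,0.04,0,0,0],[0,0,0.03,0,0,0],[0,0,0.02,0,0,0],[0,0,0,0,0,0]],
], fingers=0.42)

```text
t: 2.1
eef_pos: [0.4975, -0.1846, 0.0962]
ee_rot: [-3.138, 0.002, -0.081]
ft_force: [-0.2, 0.6, -0.1]
gripper_width: 0.0537
```

Call:
play_rows([
  [[0.0,-0.003,0.03,0,0,0.6],[0,0,0.02,0,0,0],[0,0,0.01,0,0,0],[0,0,0.005,0,0,0]],
])

```text
t: 2.5
eef_pos: [0.5009, -0.1845, 0.0334]
ee_rot: [-3.14, -0.006, -0.09]
ft_force: [-0.4, -0.5, -0.8]
gripper_width: 0.0541
```

Run:
```python
from h import *
s=manip.read_state();print(s['t'],s['eef_pos'],s['ee_rot'],s['ft_force'],s['gripper_width'])
shot('wrist','wrist2.png')
```

```text
2.5 [ 0.5008707  -0.18449262  0.0333797 ] [-3.14032931 -0.00638185 -0.08998882] [-0.36042516 -0.50563426 -0.84647937] 0.05412159063860901
```

View pics/wrist2.png

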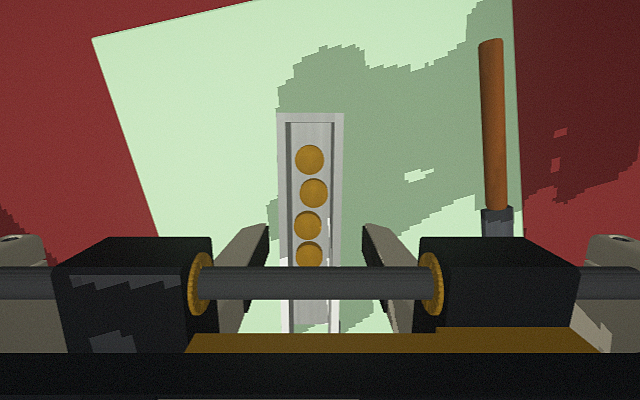

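Call:
play_rows([
  [[-0.002,-0.003,0.003,0,0,0],[0,0,0,0,0,0]],
])

```text
t: 2.75
eef_pos: [0.5, -0.1817, 0.0314]
ee_rot: [-3.141, -0.009, -0.09]
ft_force: [-0.9, -0.1, 0.0]
gripper_width: 0.0541
```

Call:
play_rows([
  [[0,0,0,0,0,0],[0,0,0,0,0,0],[0,0,0,0,0,0],[0,0,0,0,0,0],[0,0,0,0,0,0]],
], fingers=0.7, grip_force=30)

```text
t: 3.25
eef_pos: [0.5012, -0.1819, 0.0335]
ee_rot: [3.141, -0.013, -0.089]
ft_force: [-0.0, 0.6, -1.6]
gripper_width: 0.0302
```

Call:
play_rows([
  [[0,0,0,0,0,0],[0,0,0,0,0,0],[0,0,-0.005,0,0,0],[0,0,-0.01,0,0,0],[0,0,-0.015,0,-2,0]],
], fingers=1.0, grip_force=55)

```text
t: 3.75
eef_pos: [0.4972, -0.1812, 0.0627]
ee_rot: [-3.14, 0.031, -0.09]
ft_force: [0.2, -1.0, -2.5]
gripper_width: 0.0297
```

Call:
play_rows([
  [[0,0,-0.015,0,-2,0],[0,0,-0.015,0,-2,0],[0,0,-0.02,0,0,0],[0,0,-0.02,0,0,0],[0,0,-0.02,0,0,0]],
])

```text
t: 4.25
eef_pos: [0.5038, -0.1813, 0.1576]
ee_rot: [-3.139, 0.107, -0.09]
ft_force: [-0.1, 0.3, -2.3]
gripper_width: 0.0297
```

Run:
```python
from h import *
s=manip.read_state();print(s['t'],s['eef_pos'],s['ee_rot'],s['ft_force'],s['gripper_width'])
shot('wrist','wrist3.png');shot('side','side3.png')
im,_,_=load('side'); cv2.imwrite('pics/s3z.png',cv2.resize(im[80:300,230:400],None,fx=3,fy=2.7)[:,:,::-1])
```

```text
4.25 [ 0.50379443 -0.18125568  0.15764512] [-3.13944025  0.10677876 -0.08983098] [-0.07178881  0.30406581 -2.34843867] 0.02965788586200835
```

View pics/wrist3.png

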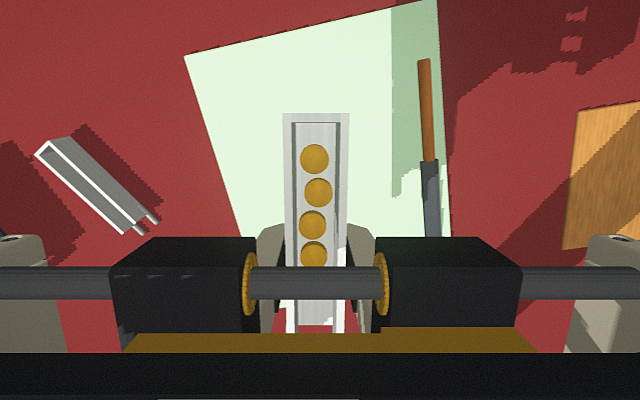

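View pics/s3z.png

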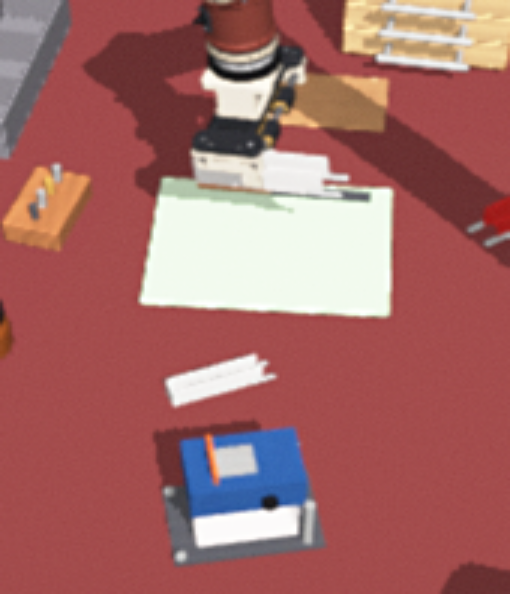

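Run:
```python
from h import *
im,d,c=load('wrist'); P=pts(d,c)
s=manip.read_state(); T=R.from_euler('xyz',s['ee_rot']).as_matrix(); 
L=(P-s['eef_pos'])@T   # tool frame
m=(abs(L[...,1])<.02)&(d>0)&(L[...,0]>0.02)&(L[...,2]<.03)&(L[...,2]>-.03)
m[:100]=False; m[235:]=False
q=L[m]; print(m.sum(), q.min(0),q.max(0))
top=m&(L[...,2]<-0.008); q=L[top]
print('walltop z',np.median(q[:,2])); r=cv2.minAreaRect((q[:,:2]*1000).astype(np.float32)); print(r, q.max(0))
A=np.polyfit(q[:,0],q[:,2],1); print('slope',A)
fl=m&(L[...,2]>0.008)&(abs(L[...,1])<.01); q=L[fl]; print('floor',np.median(q[:,2]),np.polyfit(q[:,0],q[:,2],1))
us=(310,330)
```

```text
6222 [ 0.0200015  -0.01563745 -0.00902033] [0.06877562 0.01455619 0.02844578]
walltop z -0.008149023041826482
((44.25133514404297, 1.1135034561157227), (47.420509338378906, 26.97528076171875), 1.8828530311584473) [ 0.06826733  0.01385052 -0.00802789]
slope [ 0.00616765 -0.00845077]
floor 0.024685004267540535 [0.14947814 0.01600097]
```

Call:
play_rows([
  [[-0.005,-0.015,-0.02,0,0,0],[-0.01,-0.03,-0.02,0,0,0],[-0.01,-0.04,-0.02,0,0,0],[-0.01,-0.045,-0.02,0,0,0],[-0.01,-0.045,0,0,0,0]],
])

```text
t: 4.85
eef_pos: [0.4824, -0.0082, 0.2422]
ee_rot: [3.137, 0.105, -0.11]
ft_force: [1.8, -0.1, -1.3]
gripper_width: 0.0295
```

Call:
play_rows([
  [[-0.01,-0.035,0,0,0,-4],[0,-0.02,0,0,0,-4],[0,-0.01,0,0,0,-4],[0,0,0,0,0,0],[0,0,0,0,0,0]],
])

```text
t: 5.35
eef_pos: [0.4728, 0.0663, 0.2406]
ee_rot: [-3.121, 0.109, 0.123]
ft_force: [-0.3, -0.1, -1.9]
gripper_width: 0.0297
```

Run:
```python
from h import *
s=manip.read_state();print(s['t'],s['eef_pos'],s['ee_rot'],s['ft_force'],s['gripper_width'],s['joint_pos'].round(2))
shot('wrist','wrist4.png')
```

```text
5.35 [0.47281726 0.06628117 0.24058266] [-3.12070696  0.10906469  0.12303156] [-0.34489368 -0.1162538  -1.86186493] 0.029667297909311344 [-0.16  0.4  -0.01  1.82 -0.02  1.04 -1.61]
```

View pics/wrist4.png

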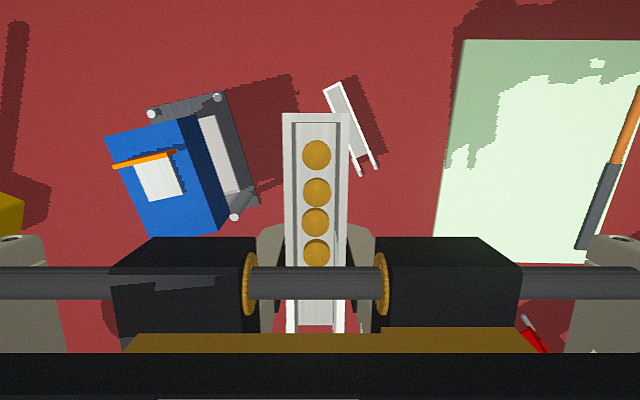

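Run:
```python
from h import *
im,d,c=load('wrist'); P=pts(d,c); hsv=cv2.cvtColor(im,cv2.COLOR_RGB2HSV)
H,S,V=[hsv[...,i].astype(int) for i in range(3)]
b=(abs(H-110)<14)&(S>120)&(P[...,2]>.06)&(d>0)
z=P[b][:,2]; zt=np.median(z[z>np.percentile(z,50)]); print('plate z',np.percentile(z,[10,30,50,70,90]))
t=b&(abs(P[...,2]-zt)<.004); q=P[t]; print(q[:,2].mean()); r=cv2.minAreaRect((q[:,:2]*1000).astype(np.float32)); print(r)
o=(H>3)&(H<20)&(S>150)&(V>150)&(P[...,2]>.09)&(P[...,1]>.1); q=P[o]; print('lip',o.sum(),q.mean(0),q.max(0)); 
qt=q[q[:,2]>.122]; print(cv2.minAreaRect((qt[:,:2]*1000).astype(np.float32)),qt[:,2].mean())
vs,us=np.where(o); print('lip pix',us.min(),us.max(),vs.min(),vs.max())
g=(S<60)&(P[...,2]>zt-.003)&(P[...,2]<zt+.008)&(P[...,1]>.12); q=P[g]; print('shutter',g.sum(),q.mean(0),cv2.minAreaRect((q[:,:2]*1000).astype(np.float32)))
a=cv2.resize(im[80:250,90:270],None,fx=4,fy=3.5,interpolation=cv2.INTER_CUBIC); cv2.imwrite('pics/w4z.png',a[:,:,::-1])
np.savez('masks.npz',t=t,o=o,g=g)
```

```text
plate z [0.09034661 0.11118587 0.11181031 0.11230289 0.11335565]
0.1119176550369106
((449.3385925292969, 209.10122680664062), (110.80200958251953, 71.763427734375), 20.103919982910156)
lip 228 [0.47846814 0.21659791 0.1284292 ] [0.48743803 0.24302205 0.13154733]
((477.1451110839844, 219.5548553466797), (4.03505277633667, 50.02265167236328), 20.12232780456543) 0.12955316516671883
lip pix 112 173 149 169
shutter 1426 [0.45715194 0.21181005 0.115199  ] ((456.382080078125, 220.3316192626953), (42.387001037597656, 52.091339111328125), 20.773115158081055)
```

View pics/w4z.png

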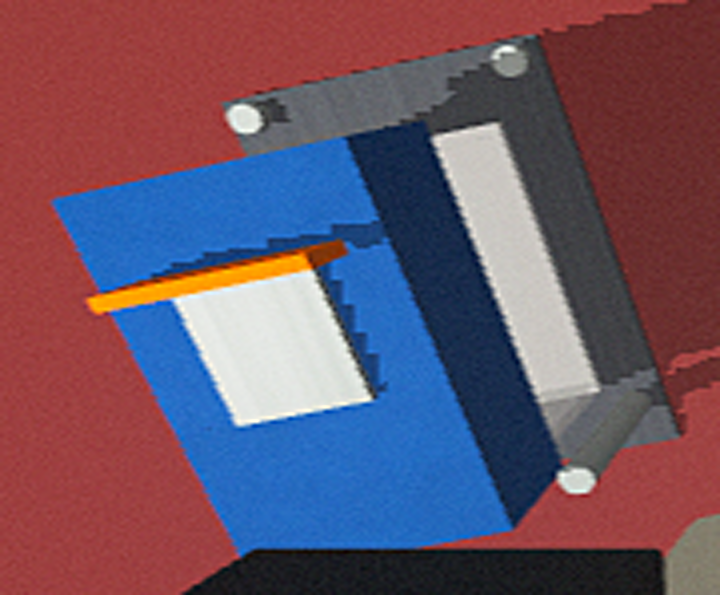

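Call:
play_rows([
  [[0.01,-0.015,0,0,0,0],[0.02,-0.03,0,0,0,0],[0.03,-0.035,0,0,0,0],[0.03,-0.035,0,0,0,0],[0.025,-0.03,0,0,0,0]],
])

```text
t: 5.9
eef_pos: [0.5762, 0.2178, 0.2292]
ee_rot: [-3.128, 0.11, 0.096]
ft_force: [0.6, -0.4, -3.3]
gripper_width: 0.03
```

Call:
play_rows([
  [[0.015,-0.02,0,0,0,-3],[0.005,-0.01,0,0,0,-4],[0,0,0,0,0,-4],[0,0,0,0,0,-2],[0,0,0,0,0,0]],
])

```text
t: 6.4
eef_pos: [0.5972, 0.2615, 0.2209]
ee_rot: [-3.098, 0.104, 0.335]
ft_force: [0.7, 0.2, -2.3]
gripper_width: 0.0296
```

```bash
cat > plan.py <<'E'
from h import *
from scipy.spatial.transform import Slerp
F=np.array([.4592,.2129]); YAW=.351
OFF=np.array([.0925,0,.0225]) # TCP from tip in chute axes
PB=.0  # chute pitch minus tool pitch
def target(xf,yf,z,th):  # tip in feeder xy, world z, th front-down rad
    Rc=R.from_euler('xyz',[0,-th,YAW]).as_matrix()
    f=np.array([np.cos(YAW),np.sin(YAW)]); n=np.array([-f[1],f[0]])
    tip=np.r_[F+f*xf+n*yf,z]
    return tip+Rc@OFF, R.from_matrix(Rc)*R.from_euler('x',np.pi)
def tipnow(s):
    T=R.from_euler('xyz',s['ee_rot']); Rc=(T*R.from_euler('x',np.pi)).as_matrix()
    tip=s['eef_pos']-Rc@OFF; d=tip[:2]-F
    f=np.array([np.cos(YAW),np.sin(YAW)])
    e=R.from_matrix(Rc).as_euler('xyz')
    return np.r_[d@f, -d[0]*f[1]+d[1]*f[0], tip[2]]*1000, np.degrees([e[0],-e[1],e[2]-YAW])
def plan(tg,n=5,ramp=None):
    s=manip.read_state(); p0=s['eef_pos']; r0=R.from_euler('xyz',s['ee_rot'])
    print('t %.2f'%s['t'],'tip mm',tipnow(s)[0].round(1),'tilt(roll,th,yaw)',tipnow(s)[1].round(1),'F',s['ft_force'].round(1))
    p1,r1=tg; sl=Slerp([0,1],R.concatenate([r0,r1])); pp,rp=p0,r0
    fr=np.linspace(0,1,n+1)[1:] if ramp is None else np.cumsum(ramp)/np.sum(ramp)
    for f in fr:
        p=p0+(p1-p0)*f; r=sl(f)
        print('[',', '.join('%.4f'%x for x in rp.inv().apply(p-pp)),',',', '.join('%.2f'%x for x in np.degrees((rp.inv()*r).as_rotvec())),']')
        pp,rp=p,r
E
python3 - <<'E'
from plan import *
plan(target(.045,0,.16,0),4)
E
```

```text
t 6.40 tip mm [ 52.    0.7 208.1] tilt(roll,th,yaw) [ 2.5 -5.9 -0.9] F [ 0.7  0.2 -2.3]
[ -0.0012, 0.0000, 0.0098 , -0.64, 1.48, -0.26 ]
[ -0.0014, -0.0001, 0.0097 , -0.64, 1.48, -0.26 ]
[ -0.0017, -0.0002, 0.0097 , -0.64, 1.48, -0.26 ]
[ -0.0019, -0.0003, 0.0096 , -0.64, 1.48, -0.26 ]
```

Call:
play_rows([
  [[-0.001,0,0.0098,-0.6,1.5,-0.3],[-0.001,0,0.0097,-0.6,1.5,-0.3],[-0.002,0,0.0097,-0.6,1.5,-0.3],[-0.002,0,0.0096,-0.6,1.5,-0.3],[0,0,0,0,0,0]],
])

```text
t: 6.9
eef_pos: [0.5911, 0.2589, 0.179]
ee_rot: [-3.141, -0.004, 0.342]
ft_force: [-0.5, 0.5, -1.8]
gripper_width: 0.0294
```

Run:
```python
from plan import *
shot('top','top5.png');shot('side','side5.png')
plan(target(.036,0,.130,np.radians(6)),4)
im,_,_=load('top'); cv2.imwrite('pics/t5z.png',cv2.resize(im[110:240,190:320],None,fx=5,fy=4.5,interpolation=cv2.INTER_CUBIC)[:,:,::-1])
im,_,_=load('side'); cv2.imwrite('pics/s5z.png',cv2.resize(im[180:300,250:350],None,fx=6,fy=5,interpolation=cv2.INTER_CUBIC)[:,:,::-1])
```

```text
t 7.00 tip mm [ 49.3  -1.8 157.2] tilt(roll,th,yaw) [ 0.   0.5 -0.5] F [-0.   0.2 -2.3]
[ -0.0040, -0.0006, 0.0046 , -0.00, 1.38, -0.13 ]
[ -0.0041, -0.0006, 0.0045 , -0.00, 1.38, -0.13 ]
[ -0.0042, -0.0007, 0.0044 , -0.00, 1.38, -0.13 ]
[ -0.0043, -0.0007, 0.0043 , -0.00, 1.38, -0.13 ]
```

View pics/t5z.png

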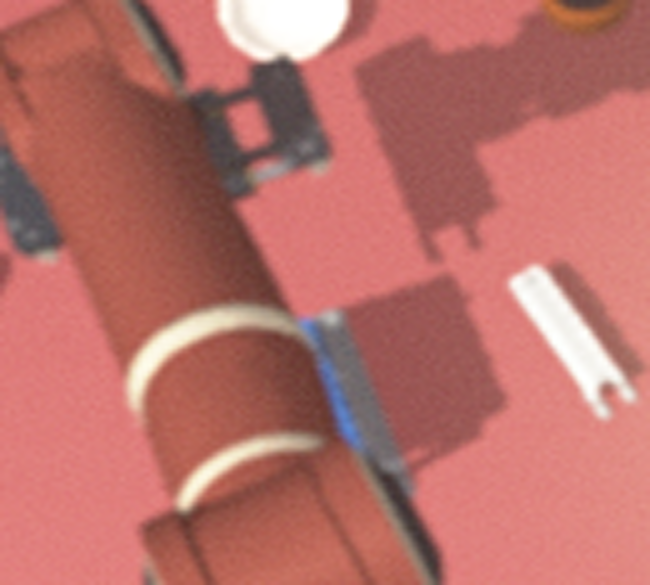

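View pics/s5z.png

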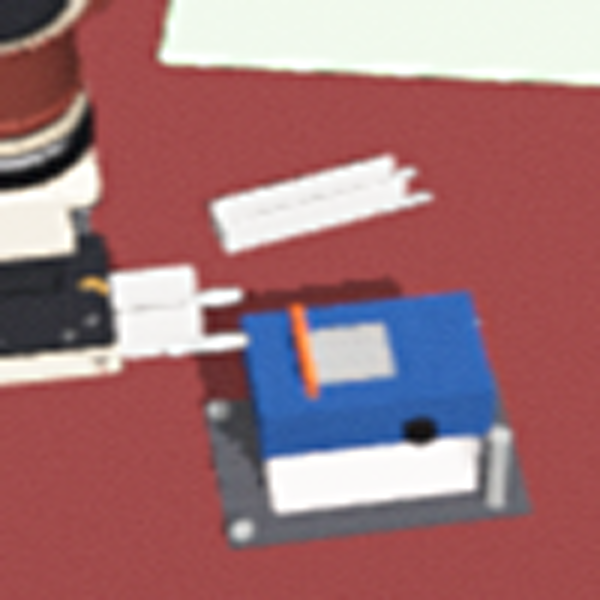

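```bash
cat > sidechk.py <<'E'
from plan import *
def run(fn=None):
    im,d,c=load('side'); s=manip.read_state(); (x,y,z),_=tipnow(s)
    f=np.array([np.cos(YAW),np.sin(YAW)]); n=np.array([-f[1],f[0]])
    W=lambda a,b,h: np.r_[F+f*a+n*b,h]
    Tr=R.from_euler('xyz',s['ee_rot'])*R.from_euler('x',np.pi); Rc=Tr.as_matrix()
    tipw=s['eef_pos']-Rc@OFF
    pr={'lip+':W(.019,.025,.130),'lip-':W(.019,-.025,.130),'pl++':W(.045,.035,.112),'pl+-':W(.045,-.035,.112),'pl--':W(-.066,-.035,.112),'pl-+':W(-.066,.035,.112),
     'ball+':tipw+Rc@[0,.015,0],'ball-':tipw+Rc@[0,-.015,0]}
    big=cv2.resize(im[180:300,250:350],None,fx=6,fy=5,interpolation=cv2.INTER_CUBIC)
    for k,X in pr.items():
        p=proj(c,X); cv2.circle(big,(int((p[0]-250+.5)*6),int((p[1]-180+.5)*5)),4,(0,255,0) if 'ball' in k else (255,0,255),1); print(k,p.round(1))
    if fn: cv2.imwrite('pics/'+fn,big[:,:,::-1])
if __name__=='__main__':
    import sys; run(sys.argv[1])
E
python3 sidechk.py sc5.png
```

```text
lip+ [300.6 255.2]
lip- [298.  240.6]
pl++ [292. 263.]
pl+- [288.6 242.6]
pl-- [326.6 237.5]
pl-+ [331.2 257.6]
ball+ [288.9 247.6]
ball- [287.5 238.7]
```

View pics/sc5.png

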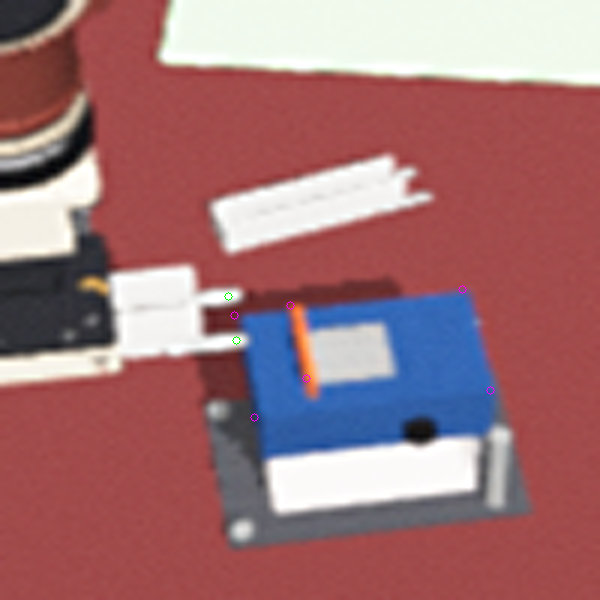

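Call:
play_rows([
  [[-0.004,-0.0006,0.0046,0,1.4,-0.1],[-0.004,-0.0006,0.0045,0,1.4,-0.1],[-0.004,-0.0007,0.0044,0,1.4,-0.1],[-0.004,-0.0007,0.0043,0,1.4,-0.1],[0,0,0,0,0,0]],
])

```text
t: 7.5
eef_pos: [0.5836, 0.2566, 0.1649]
ee_rot: [-3.14, -0.117, 0.341]
ft_force: [-1.0, 0.1, -2.3]
gripper_width: 0.0299
```

Run:
```python
from plan import *
plan(target(.034,0,.121,np.radians(8)),2)
```

```text
t 7.50 tip mm [ 42.6  -0.9 131.8] tilt(roll,th,yaw) [ 0.1  6.7 -0.6] F [-1.   0.1 -2.3]
[ -0.0052, -0.0008, 0.0038 , 0.00, 0.65, -0.28 ]
[ -0.0052, -0.0009, 0.0038 , 0.00, 0.65, -0.28 ]
```

Call:
play_rows([
  [[-0.005,-0.0008,0.004,0,0.6,-0.3],[-0.005,-0.0008,0.004,0,0.6,-0.3],[0,0,0,0,0,0]],
])

```text
t: 7.8
eef_pos: [0.5785, 0.2554, 0.1581]
ee_rot: [-3.141, -0.143, 0.348]
ft_force: [0.1, 0.1, -2.3]
gripper_width: 0.0299
```

Run:
```python
from plan import *
import sidechk
shot('side','side6.png'); sidechk.run('sc6.png')
plan(target(.015,0,.121,np.radians(8)),4)
```

```text
lip+ [300.6 255.2]
lip- [298.  240.6]
pl++ [292. 263.]
pl+- [288.6 242.6]
pl-- [326.6 237.5]
pl-+ [331.2 257.6]
ball+ [292.9 254.3]
ball- [291.4 245.5]
t 7.85 tip mm [ 39.3  -1.  123.1] tilt(roll,th,yaw) [ 0.   8.3 -0.2] F [ 0.6 -0.2 -2.9]
[ -0.0061, -0.0003, -0.0002 , 0.00, -0.07, -0.04 ]
[ -0.0061, -0.0003, -0.0002 , 0.00, -0.07, -0.04 ]
[ -0.0061, -0.0003, -0.0002 , 0.00, -0.07, -0.04 ]
[ -0.0061, -0.0003, -0.0002 , 0.00, -0.07, -0.04 ]
```

View pics/sc6.png

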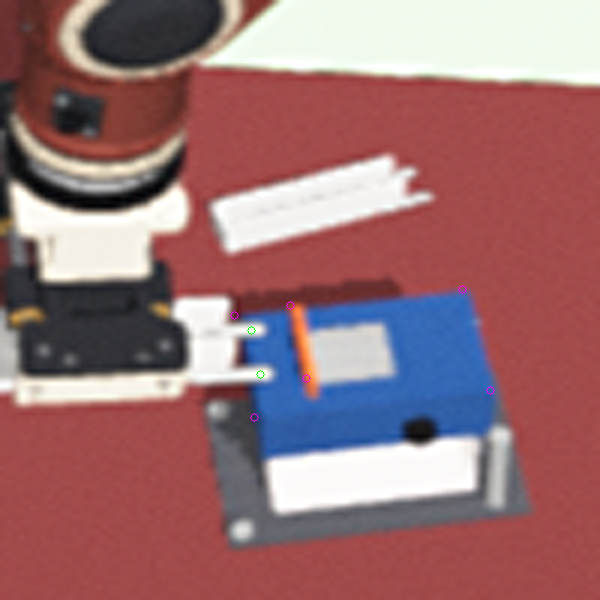

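Call:
play_rows([
  [[-0.005,-0.0004,0,0,0,0],[-0.005,-0.0004,0.001,0,0,0],[-0.005,-0.0003,0,0,0,0],[-0.005,0,0,0,0,0]],
])

```text
t: 8.25
eef_pos: [0.5627, 0.2504, 0.1563]
ee_rot: [-3.141, -0.149, 0.346]
ft_force: [1.8, 0.3, -1.9]
gripper_width: 0.0296
```

Run:
```python
from plan import *
import sidechk
plan(target(-.004,0,.121,np.radians(8)),5)
```

```text
t 8.25 tip mm [2.200e+01 1.000e-01 1.203e+02] tilt(roll,th,yaw) [ 0.   8.6 -0.3] F [ 1.8  0.3 -1.9]
[ -0.0051, -0.0001, -0.0007 , 0.00, -0.11, -0.06 ]
[ -0.0051, -0.0001, -0.0007 , 0.00, -0.11, -0.06 ]
[ -0.0051, -0.0001, -0.0007 , 0.00, -0.11, -0.06 ]
[ -0.0051, -0.0001, -0.0007 , 0.00, -0.11, -0.06 ]
[ -0.0051, -0.0001, -0.0007 , 0.00, -0.11, -0.06 ]
```

Call:
play_rows([
  [[-0.005,0,-0.001,0,0,0],[-0.006,0,-0.001,0,0,0],[-0.006,0,-0.001,0,0,0],[-0.006,0,-0.001,0,0,0],[-0.005,0,0,0,0,0]],
])

```text
t: 8.75
eef_pos: [0.538, 0.2415, 0.1581]
ee_rot: [-3.14, -0.161, 0.346]
ft_force: [2.8, 0.9, -0.1]
gripper_width: 0.0294
```

Run:
```python
from plan import *
import sidechk
plan(target(-.010,0,.121,np.radians(8)),2)
shot('side','side7.png'); sidechk.run('sc7.png')
```

```text
t 8.75 tip mm [ -3.9   0.2 121.1] tilt(roll,th,yaw) [ 0.1  9.2 -0.3] F [ 2.8  0.9 -0.1]
[ -0.0028, -0.0001, 0.0005 , -0.02, -0.61, -0.14 ]
[ -0.0028, -0.0001, 0.0005 , -0.02, -0.61, -0.14 ]
lip+ [300.6 255.2]
lip- [298.  240.6]
pl++ [292. 263.]
pl+- [288.6 242.6]
pl-- [326.6 237.5]
pl-+ [331.2 257.6]
ball+ [308.6 252.9]
ball- [306.9 244.2]
```

View pics/sc7.png

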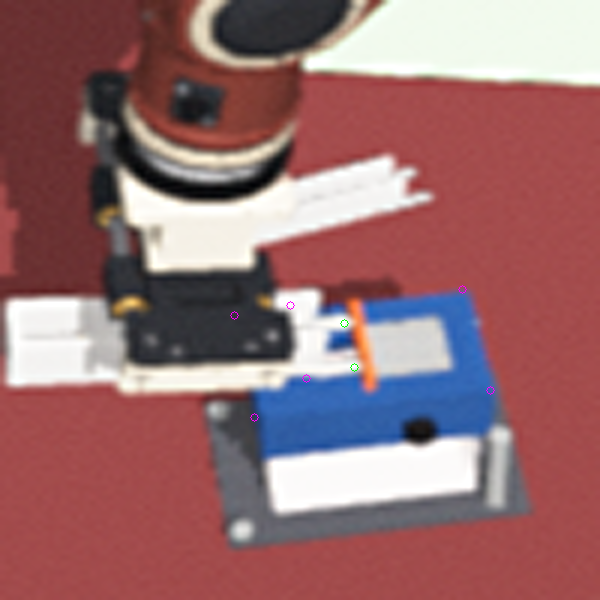

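Run:
```python
from h import *
im,_,_=load('side'); cv2.imwrite('pics/s7z.png',cv2.resize(im[230:270,280:335],None,fx=14,fy=14,interpolation=cv2.INTER_CUBIC)[:,:,::-1])
```

```text
(no output)
```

View pics/s7z.png

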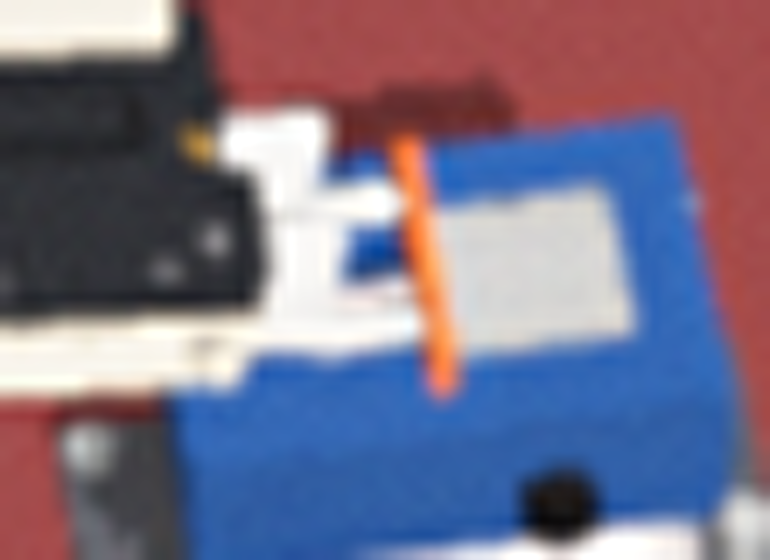

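Call:
play_rows([
  [[-0.004,0,-0.001,0,-0.5,0],[-0.004,0,-0.001,0,-0.4,0],[-0.001,0,0,0,0,0]],
])

```text
t: 9.1
eef_pos: [0.5291, 0.2384, 0.1592]
ee_rot: [-3.14, -0.146, 0.346]
ft_force: [4.3, -0.1, -1.7]
gripper_width: 0.0297
```

Run:
```python
from plan import *
plan(target(-.012,0,.121,np.radians(8)),2)
```

```text
t 9.10 tip mm [-13.8   0.4 123.5] tilt(roll,th,yaw) [ 0.1  8.4 -0.3] F [ 4.3 -0.1 -1.7]
[ 0.0008, -0.0000, 0.0017 , -0.03, -0.18, -0.14 ]
[ 0.0008, -0.0000, 0.0017 , -0.03, -0.18, -0.14 ]
```

Call:
play_rows([
  [[0.001,0,0,0,0,0],[0,0,0,0,0,0],[0,0,0,0,0,0]],
])

```text
t: 9.4
eef_pos: [0.5308, 0.239, 0.1595]
ee_rot: [-3.14, -0.147, 0.346]
ft_force: [3.4, 1.4, -3.1]
gripper_width: 0.0295
```

Run:
```python
from plan import *
plan(target(-.0125,0,.122,np.radians(22)),5)
```

```text
t 9.40 tip mm [-12.    0.4 123.7] tilt(roll,th,yaw) [ 0.1  8.4 -0.3] F [ 3.4  1.4 -3.1]
[ -0.0017, -0.0000, -0.0039 , -0.01, 2.71, -0.06 ]
[ -0.0015, -0.0000, -0.0040 , -0.01, 2.71, -0.06 ]
[ -0.0013, -0.0000, -0.0040 , -0.01, 2.71, -0.06 ]
[ -0.0011, -0.0000, -0.0041 , -0.01, 2.71, -0.06 ]
[ -0.0010, -0.0000, -0.0041 , -0.01, 2.71, -0.06 ]
```

Call:
play_rows([
  [[-0.0017,0,-0.004,0,2.7,0],[-0.0015,0,-0.004,0,2.7,0],[0,0,0,0,0,0]],
])

```text
t: 9.7
eef_pos: [0.5276, 0.2378, 0.1675]
ee_rot: [-3.139, -0.246, 0.345]
ft_force: [3.2, 0.4, -3.1]
gripper_width: 0.0298
```

Run:
```python
from plan import *
plan(target(-.0125,0,.122,np.radians(32)),5)
```

```text
t 9.70 tip mm [-11.4   0.4 123.2] tilt(roll,th,yaw) [ 0.1 14.1 -0.3] F [ 3.2  0.4 -3.1]
[ -0.0025, -0.0000, -0.0053 , 0.00, 3.58, -0.06 ]
[ -0.0022, -0.0000, -0.0054 , 0.00, 3.58, -0.06 ]
[ -0.0019, -0.0000, -0.0056 , 0.00, 3.58, -0.06 ]
[ -0.0015, -0.0000, -0.0057 , 0.00, 3.58, -0.06 ]
[ -0.0012, -0.0000, -0.0058 , 0.00, 3.58, -0.06 ]
```

Call:
play_rows([
  [[-0.0027,0,-0.0053,0,3.6,0],[-0.0024,0,-0.0054,0,3.6,0],[-0.002,0,-0.0056,0,3.6,0],[-0.0016,0,-0.0057,0,3.6,0],[-0.0012,0,-0.0058,0,3.6,0]],
])

```text
t: 10.2
eef_pos: [0.5152, 0.2331, 0.198]
ee_rot: [-3.139, -0.56, 0.341]
ft_force: [3.3, 0.9, -3.2]
gripper_width: 0.0293
```

Call:
play_rows([
  [[0,0,0,0,0,0],[0,0,0,0,0,0]],
])

```text
t: 10.4
eef_pos: [0.5153, 0.2338, 0.199]
ee_rot: [-3.14, -0.56, 0.342]
ft_force: [2.6, 0.6, 0.2]
gripper_width: 0.0299
```

Run:
```python
from plan import *
plan(target(-.0125,0,.122,np.radians(36)),5)
shot('wrist','wrist8.png'); shot('side','side8.png')
im,_,_=load('side'); cv2.imwrite('pics/s8z.png',cv2.resize(im[210:290,270:345],None,fx=8,fy=7,interpolation=cv2.INTER_CUBIC)[:,:,::-1])
```

```text
t 10.40 tip mm [ -6.6   0.9 130.8] tilt(roll,th,yaw) [ 0.1 32.1 -0.5] F [2.6 0.6 0.2]
[ -0.0023, 0.0001, -0.0004 , 0.04, 0.78, -0.08 ]
[ -0.0023, 0.0001, -0.0004 , 0.04, 0.78, -0.08 ]
[ -0.0023, 0.0001, -0.0005 , 0.04, 0.78, -0.08 ]
[ -0.0023, 0.0001, -0.0005 , 0.04, 0.78, -0.08 ]
[ -0.0023, 0.0001, -0.0005 , 0.04, 0.78, -0.08 ]
```

View pics/wrist8.png

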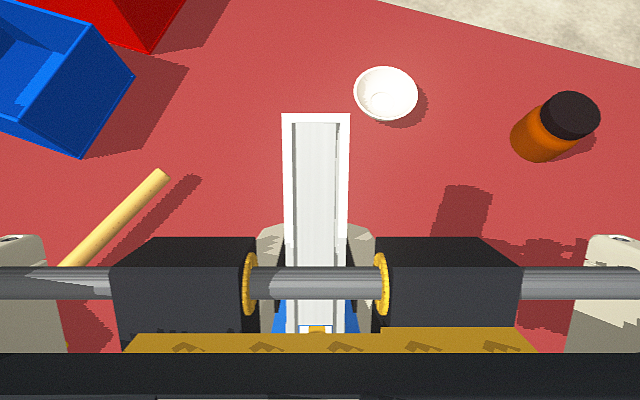

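View pics/s8z.png

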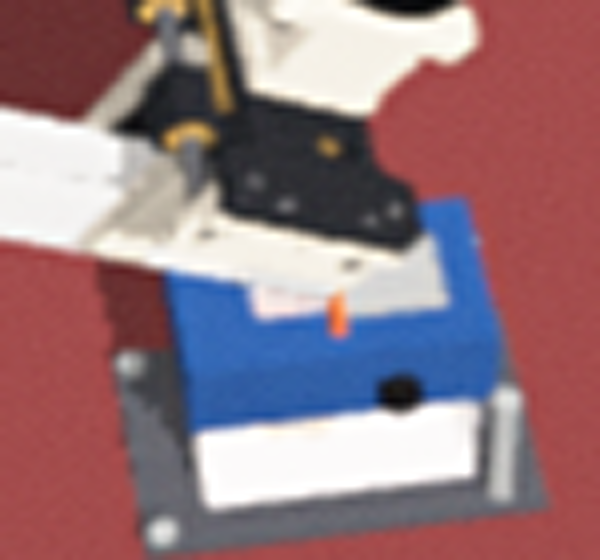

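Call:
play_rows([
  [[-0.0025,0,0.0013,0,0,0],[-0.003,0,0.0015,0,0,0]],
])

```text
t: 10.7
eef_pos: [0.5171, 0.2344, 0.1985]
ee_rot: [-3.138, -0.563, 0.34]
ft_force: [3.9, 0.2, 6.2]
gripper_width: 0.0293
```

Run:
```python
from plan import *
plan(target(-.0125,0,.122,np.radians(34)),5)
im,d,c=load('wrist'); cv2.imwrite('pics/w8z.png',cv2.resize(im[220:350,260:370],None,fx=5,fy=4.5,interpolation=cv2.INTER_CUBIC)[:,:,::-1])
```

```text
t 10.70 tip mm [ -4.5   1.1 130.2] tilt(roll,th,yaw) [ 0.2 32.2 -0.6] F [3.9 0.2 6.2]
[ -0.0024, 0.0001, -0.0000 , 0.03, 0.35, -0.11 ]
[ -0.0024, 0.0001, -0.0001 , 0.03, 0.35, -0.11 ]
[ -0.0024, 0.0001, -0.0001 , 0.03, 0.35, -0.11 ]
[ -0.0024, 0.0001, -0.0001 , 0.03, 0.35, -0.11 ]
[ -0.0024, 0.0001, -0.0001 , 0.03, 0.35, -0.11 ]
```

View pics/w8z.png

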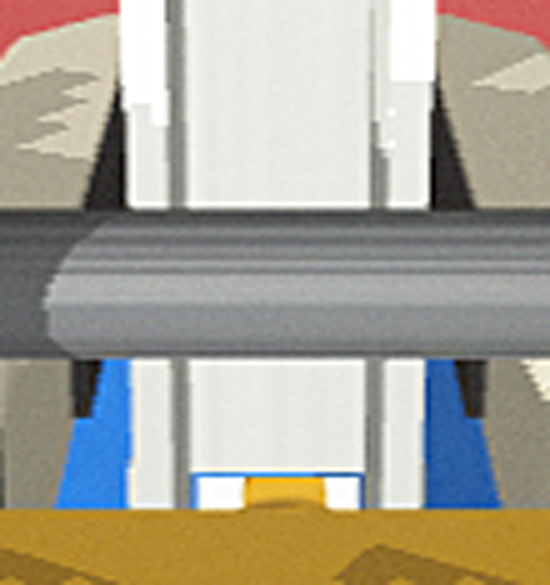

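Call:
play_rows([
  [[0.001,0,-0.002,0,0,0]],
])

```text
t: 10.8
eef_pos: [0.5168, 0.2339, 0.2003]
ee_rot: [-3.139, -0.561, 0.34]
ft_force: [1.3, 0.7, -1.4]
gripper_width: 0.0294
```

Run:
```python
from plan import *
plan(target(-.0125,0,.122,np.radians(34)),5)
shot('wrist','wrist9.png'); shot('side','side9.png')
im,_,_=load('side'); cv2.imwrite('pics/s9z.png',cv2.resize(im[230:290,285:340],None,fx=12,fy=10,interpolation=cv2.INTER_CUBIC)[:,:,::-1])
im,d,c=load('wrist'); cv2.imwrite('pics/w9z.png',cv2.resize(im[220:350,260:370],None,fx=5,fy=4.5,interpolation=cv2.INTER_CUBIC)[:,:,::-1])
s=manip.read_state();P=pts(d,c); f=np.array([np.cos(YAW),np.sin(YAW)])
T=R.from_euler('xyz',s['ee_rot']).as_matrix()
for v in range(302,336,3):
  for u in (300,318): 
    dd=P[v,u,:2]-F; print(v,u,im[v,u],(np.r_[dd@f,-dd[0]*f[1]+dd[1]*f[0],P[v,u,2]]*1000).round(1),((P[v,u]-s['eef_pos'])@T*1000).round(1))
```

```text
t 10.80 tip mm [ -5.1   0.8 132. ] tilt(roll,th,yaw) [ 0.2 32.1 -0.7] F [ 1.3  0.7 -1.4]
[ -0.0025, 0.0000, 0.0003 , 0.04, 0.37, -0.11 ]
[ -0.0025, 0.0000, 0.0003 , 0.04, 0.37, -0.11 ]
[ -0.0025, 0.0000, 0.0003 , 0.04, 0.37, -0.11 ]
[ -0.0025, 0.0000, 0.0003 , 0.04, 0.37, -0.11 ]
[ -0.0025, -0.0000, 0.0002 , 0.04, 0.37, -0.11 ]
302 300 [237 238 234] [ 36.    9.4 157.7] [-41.7  -9.4  22.8]
302 318 [231 231 225] [ 35.9  -1.9 157.1] [-42.    1.9  23.3]
305 300 [234 236 232] [ 34.2   9.5 155.9] [-44.2  -9.5  23.3]
305 318 [233 234 229] [ 34.1  -1.9 156.9] [-43.7   1.9  22.5]
308 300 [236 238 232] [ 32.4   9.5 156. ] [-45.7  -9.5  22.4]
308 318 [232 233 229] [ 32.3  -1.9 155.3] [-46.    1.9  22.9]
311 300 [236 237 232] [ 30.5   9.5 154.2] [-48.2  -9.5  22.9]
311 318 [232 233 228] [ 30.5  -1.9 155. ] [-47.7   1.9  22.2]
314 300 [235 236 231] [ 28.7   9.6 153. ] [-50.4  -9.5  22.9]
314 318 [233 234 229] [ 28.6  -1.9 152.6] [-50.6   1.9  23.2]
317 300 [235 237 232] [ 26.8   9.6 151.4] [-52.8  -9.6  23.3]
317 318 [231 234 229] [ 26.7  -1.8 151.7] [-52.6   1.9  23.1]
320 300 [235 236 233] [ 25.    9.7 150.8] [-54.6  -9.6  22.8]
320 318 [232 234 229] [ 24.9  -1.8 150.7] [-54.7   1.9  22.9]
323 300 [239 237 230] [ 23.2   9.7 149.7] [-56.8  -9.6  22.8]
323 318 [239 238 230] [ 23.1  -1.8 150.5] [-56.3   1.9  22.1]
326 300 [ 36 124 227] [ 18.2  11.6 110.9] [-81.6 -11.4  53.1]
326 318 [ 36 121 227] [ 18.1  -2.  111.4] [-81.3   2.2  52.7]
329 300 [255 255 249] [ 6.5 16.7  5.7] [-147.1  -16.2  136.2]
329 318 [208 151  35] [ 7.3 -2.6 17. ] [-140.3    3.   127.1]
332 300 [255 255 255] [ 3.5 16.7  5.7] [-149.7  -16.2  134.7]
332 318 [199 151  46] [ 4.7 -2.5 19.9] [-140.9    3.   123.3]
335 300 [180 141  47] [ 31.3   2.9 289.9] [ 24.2  -3.  -91.9]
335 318 [180 142  45] [ 31.2  -0.9 289.7] [ 24.1   0.7 -91.8]
```

View pics/w9z.png

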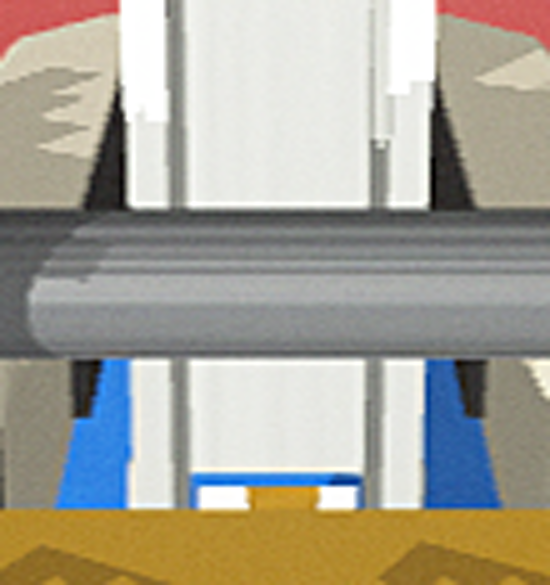

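View pics/s9z.png

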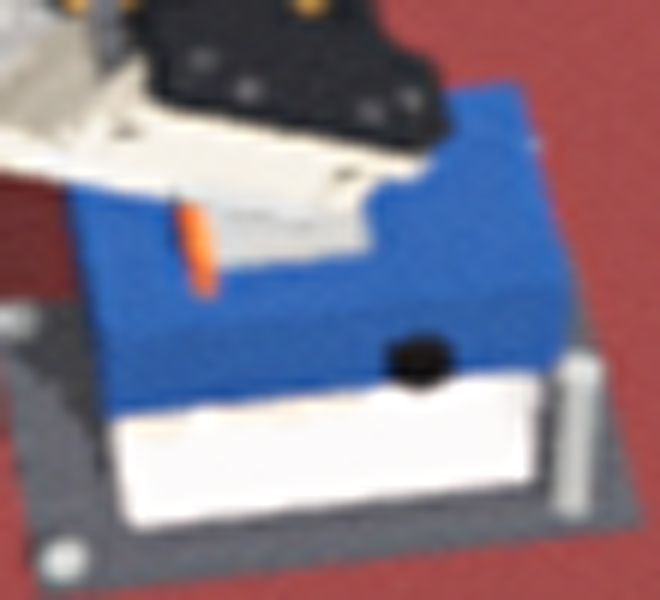

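Call:
play_rows([
  [[0.005,0,-0.0085,0,0,0],[0.005,0,-0.0085,0,0,0],[0.005,0,-0.0085,0,0,0],[0.005,0,-0.0085,0,0,0]],
])

```text
t: 11.3
eef_pos: [0.5028, 0.2267, 0.228]
ee_rot: [3.135, -0.521, 0.342]
ft_force: [0.6, 0.3, -2.2]
gripper_width: 0.0296
```

Run:
```python
from plan import *
plan(target(.04,0,.160,np.radians(8)),5)
shot('side','side10.png'); shot('wrist','wrist10.png')
im,_,_=load('side'); cv2.imwrite('pics/s10z.png',cv2.resize(im[210:290,260:340],None,fx=8,fy=7,interpolation=cv2.INTER_CUBIC)[:,:,::-1])
```

```text
t 11.30 tip mm [-23.3  -1.6 162.4] tilt(roll,th,yaw) [-0.4 29.9 -0.5] F [ 0.6  0.3 -2.2]
[ 0.0111, -0.0006, 0.0139 , 0.11, -4.38, -0.11 ]
[ 0.0121, -0.0006, 0.0131 , 0.11, -4.38, -0.11 ]
[ 0.0131, -0.0005, 0.0121 , 0.11, -4.38, -0.11 ]
[ 0.0140, -0.0005, 0.0111 , 0.11, -4.38, -0.11 ]
[ 0.0148, -0.0004, 0.0100 , 0.11, -4.38, -0.11 ]
```

View pics/s10z.png

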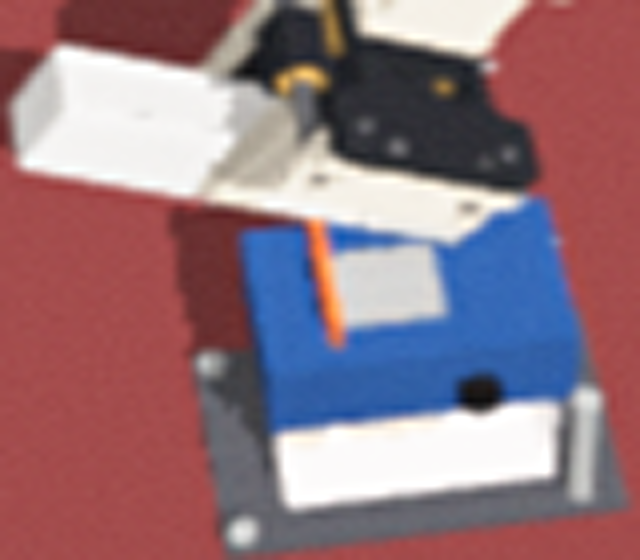

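View pics/wrist10.png

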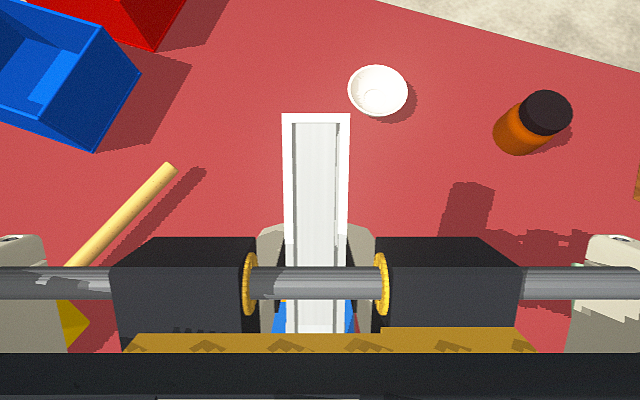

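Run:
```python
from plan import *
print(manip.read_state()['joint_pos'].round(3))
```

```text
[-0.608  0.311  0.122  2.155  0.295  0.166 -2.01 ]
```

Call:
play_rows([
  [[0.011,-0.0006,0.007,0,-4.4,0],[0.012,-0.0006,0.007,0,-4.4,0],[0.013,-0.0005,0.007,0,-4.4,0],[0.014,-0.0005,0.007,0,-4.4,0],[0.015,0,0.005,0,-4.4,0]],
])

```text
t: 11.9
eef_pos: [0.5583, 0.2492, 0.2096]
ee_rot: [3.134, -0.096, 0.344]
ft_force: [0.2, 0.5, -2.1]
gripper_width: 0.0297
```

Run:
```python
from plan import *
plan(target(.04,0,.150,np.radians(8)),4)
```

```text
t 11.90 tip mm [ 15.6   0.5 178.4] tilt(roll,th,yaw) [-0.5  5.5 -0.4] F [ 0.2  0.5 -2.1]
[ 0.0051, -0.0001, 0.0066 , 0.12, 0.63, -0.10 ]
[ 0.0050, -0.0001, 0.0067 , 0.12, 0.63, -0.10 ]
[ 0.0050, -0.0000, 0.0067 , 0.12, 0.63, -0.10 ]
[ 0.0049, -0.0000, 0.0068 , 0.12, 0.63, -0.10 ]
```

Call:
play_rows([
  [[0.006,0,0.004,0,0.6,0],[0.006,0,0.006,0,0.6,0],[0.006,0,0.008,0,0.6,0],[0.005,0,0.008,0,0.6,0]],
])

```text
t: 12.3
eef_pos: [0.5818, 0.2567, 0.1794]
ee_rot: [3.132, -0.132, 0.344]
ft_force: [0.9, -1.3, -0.9]
gripper_width: 0.0298
```

Run:
```python
from plan import *
plan(target(.037,0,.121,np.radians(8)),5)
```

```text
t 12.30 tip mm [ 41.5  -0.6 144.9] tilt(roll,th,yaw) [-0.5  7.5 -0.4] F [ 0.9 -1.3 -0.9]
[ -0.0016, -0.0002, 0.0045 , 0.12, 0.09, -0.08 ]
[ -0.0016, -0.0002, 0.0045 , 0.12, 0.09, -0.08 ]
[ -0.0016, -0.0002, 0.0045 , 0.12, 0.09, -0.08 ]
[ -0.0016, -0.0002, 0.0045 , 0.12, 0.09, -0.08 ]
[ -0.0016, -0.0002, 0.0045 , 0.12, 0.09, -0.08 ]
```

Call:
play_rows([
  [[-0.001,0,0.0045,0.1,0,0],[-0.001,0,0.0045,0.1,0,0],[-0.001,0,0.0045,0.1,0,0],[-0.001,0,0.004,0.1,0,0],[0,0,0.003,0.1,0,0]],
])

```text
t: 12.8
eef_pos: [0.5775, 0.2556, 0.1558]
ee_rot: [3.141, -0.129, 0.346]
ft_force: [0.3, -0.0, -1.9]
gripper_width: 0.0295
```

Run:
```python
from plan import *
plan(target(.0,0,.121,np.radians(8)),5)
```

```text
t 12.80 tip mm [ 3.690e+01 -1.000e-01  1.216e+02] tilt(roll,th,yaw) [-0.   7.4 -0.3] F [ 0.3 -0.  -1.9]
[ -0.0074, -0.0001, -0.0010 , 0.02, 0.13, -0.06 ]
[ -0.0074, -0.0001, -0.0010 , 0.02, 0.13, -0.06 ]
[ -0.0074, -0.0001, -0.0011 , 0.02, 0.13, -0.06 ]
[ -0.0074, -0.0001, -0.0011 , 0.02, 0.13, -0.06 ]
[ -0.0074, -0.0001, -0.0011 , 0.02, 0.13, -0.06 ]
```

Call:
play_rows([
  [[-0.006,0,-0.0009,0,0,0],[-0.007,0,-0.001,0,0,0],[-0.007,0,-0.001,0,0,0],[-0.007,0,-0.001,0,0,0],[-0.007,0,-0.001,0,0,0]],
])

```text
t: 13.3
eef_pos: [0.5464, 0.2442, 0.1579]
ee_rot: [-3.141, -0.138, 0.345]
ft_force: [2.6, 0.8, -2.3]
gripper_width: 0.0296
```

Run:
```python
from plan import *
plan(target(-.013,0,.121,np.radians(8)),2)
```

```text
t 13.30 tip mm [  4.2  -0.  122.8] tilt(roll,th,yaw) [ 0.   7.9 -0.3] F [ 2.6  0.8 -2.3]
[ -0.0086, -0.0002, -0.0003 , 0.01, 0.04, -0.17 ]
[ -0.0086, -0.0003, -0.0003 , 0.01, 0.04, -0.17 ]
```

Call:
play_rows([
  [[-0.006,0,0,0,0,0],[-0.006,0,0,0,0,0],[-0.005,0,0,0,0,0],[0,0,0,0,0,0],[0,0,0,0,0,0]],
])

```text
t: 13.8
eef_pos: [0.532, 0.2392, 0.1584]
ee_rot: [-3.141, -0.148, 0.345]
ft_force: [3.9, 0.6, -2.6]
gripper_width: 0.0298
```

Run:
```python
from plan import *
plan(target(-.013,0,.121,np.radians(22)),5)
shot('side','side11.png')
im,_,_=load('side'); cv2.imwrite('pics/s11z.png',cv2.resize(im[210:290,260:340],None,fx=8,fy=7,interpolation=cv2.INTER_CUBIC)[:,:,::-1])
```

```text
t 13.80 tip mm [-10.8   0.2 122.5] tilt(roll,th,yaw) [ 0.1  8.5 -0.3] F [ 3.9  0.6 -2.6]
[ -0.0020, -0.0001, -0.0040 , 0.01, 2.70, -0.06 ]
[ -0.0018, -0.0001, -0.0041 , 0.01, 2.70, -0.06 ]
[ -0.0017, -0.0001, -0.0041 , 0.01, 2.70, -0.06 ]
[ -0.0015, -0.0001, -0.0042 , 0.01, 2.70, -0.06 ]
[ -0.0013, -0.0001, -0.0043 , 0.01, 2.70, -0.06 ]
```

View pics/s11z.png

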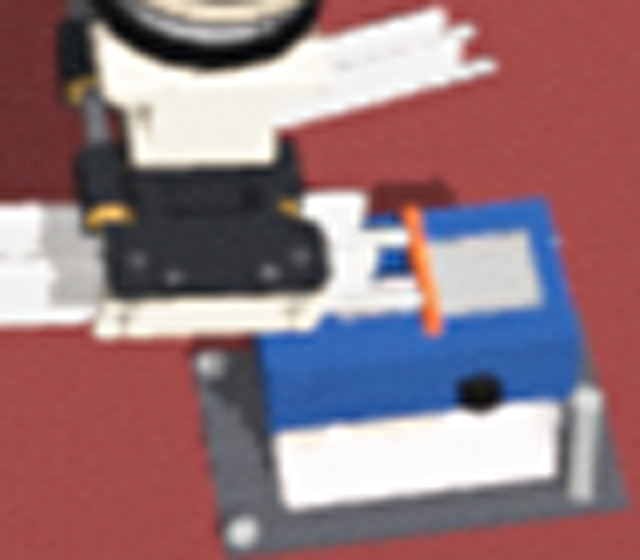

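Call:
play_rows([
  [[0.006,0,0,0,0,0],[0.01,0,0.001,0,0,0],[0.015,0,0.001,0,0,0],[0.02,0,0.001,0,0,0],[0.02,0,0,0,0,0]],
])

```text
t: 14.35
eef_pos: [0.5955, 0.2622, 0.1619]
ee_rot: [3.142, -0.131, 0.346]
ft_force: [-0.0, -0.6, -1.6]
gripper_width: 0.0296
```

Call:
play_rows([
  [[0.01,0,-0.01,0,-2,0],[0,0,-0.02,0,-2,0],[0,0,-0.03,0,-2,0],[0,0,-0.03,0,-2,0],[0,0,-0.02,0,0,0]],
])

```text
t: 14.85
eef_pos: [0.5954, 0.2619, 0.266]
ee_rot: [3.141, 0.05, 0.345]
ft_force: [-0.2, 0.2, -1.2]
gripper_width: 0.0298
```

Run:
```python
from plan import *
plan(target(.08,0,.25,0),1)
s=manip.read_state(); print(s['eef_pos'],s['ee_rot'])
im,d,c=load('top')
im,d,c=shot('side','side12.png'); cv2.imwrite('pics/s12z.png',cv2.resize(im[210:290,260:340],None,fx=8,fy=7,interpolation=cv2.INTER_CUBIC)[:,:,::-1])
```

```text
t 14.85 tip mm [ 51.2  -0.3 248.2] tilt(roll,th,yaw) [-0.  -2.9 -0.3] F [-0.2  0.2 -1.2]
[ 0.0274, -0.0010, -0.0079 , 0.03, 2.87, -0.33 ]
[0.59535419 0.26188273 0.26600927] [3.14094366 0.0501157  0.34515054]
```

View pics/s12z.png

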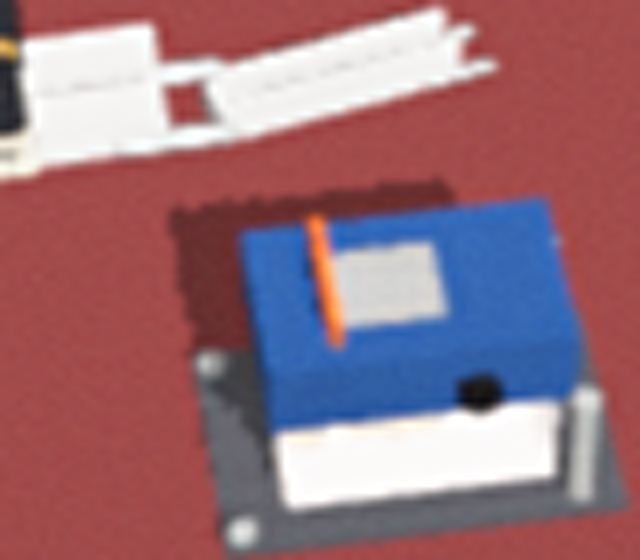

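Run:
```python
from plan import *
r=R.from_euler('xyz',[np.pi,-.008,-.09])
plan((np.array([.500,-.178,.20]),r),11)
```

```text
t 14.90 tip mm [ 52.8   0.  250.9] tilt(roll,th,yaw) [ 0.  -2.5 -0.3] F [ 1.7 -0.1  1. ]
[ -0.0215, 0.0347, 0.0072 , 0.04, 0.26, 2.27 ]
[ -0.0202, 0.0356, 0.0071 , 0.04, 0.26, 2.27 ]
[ -0.0188, 0.0363, 0.0070 , 0.04, 0.26, 2.27 ]
[ -0.0174, 0.0371, 0.0069 , 0.04, 0.26, 2.27 ]
[ -0.0159, 0.0377, 0.0068 , 0.04, 0.26, 2.27 ]
[ -0.0144, 0.0383, 0.0067 , 0.04, 0.26, 2.27 ]
[ -0.0129, 0.0389, 0.0066 , 0.04, 0.26, 2.27 ]
[ -0.0114, 0.0394, 0.0065 , 0.04, 0.26, 2.27 ]
[ -0.0099, 0.0398, 0.0065 , 0.04, 0.26, 2.27 ]
[ -0.0083, 0.0401, 0.0064 , 0.04, 0.26, 2.27 ]
[ -0.0068, 0.0404, 0.0063 , 0.04, 0.26, 2.27 ]
```

Call:
play_rows([
  [[-0.021,0.035,0,0,0.3,2.3],[-0.02,0.036,0,0,0.3,2.3],[-0.019,0.036,0,0,0.3,2.3],[-0.017,0.037,0.005,0,0.3,2.3],[-0.016,0.038,0.007,0,0.3,2.3]],
])

```text
t: 15.4
eef_pos: [0.5487, 0.0659, 0.2549]
ee_rot: [-3.14, 0.031, 0.153]
ft_force: [1.3, -1.4, -1.3]
gripper_width: 0.0296
```

Call:
play_rows([
  [[-0.014,0.038,0.007,0,0.3,2.3],[-0.013,0.039,0.007,0,0.3,2.3],[-0.011,0.039,0.007,0,0.2,2.3],[-0.01,0.04,0.006,0,0.2,2.3],[0,0,0,0,0,0]],
])

```text
t: 15.9
eef_pos: [0.5024, -0.1071, 0.2219]
ee_rot: [3.137, 0.036, -0.027]
ft_force: [-0.2, 0.0, -1.9]
gripper_width: 0.0297
```

Run:
```python
from plan import *
s=manip.read_state(); print(s['eef_pos'],s['ee_rot'])
r=R.from_euler('xyz',[np.pi,-.01,-.09])
plan((np.array([.500,-.179,.06]),r),5)
```

```text
[ 0.50236306 -0.10708081  0.22192082] [ 3.13719199  0.03648203 -0.02702372]
t 15.90 tip mm [-156.2 -281.   202.8] tilt(roll,th,yaw) [ -0.3  -2.1 -21.7] F [-0.2  0.  -1.9]
[ 0.0011, 0.0142, 0.0324 , 0.06, 0.53, 0.72 ]
[ 0.0010, 0.0143, 0.0324 , 0.06, 0.53, 0.72 ]
[ 0.0009, 0.0143, 0.0324 , 0.06, 0.53, 0.72 ]
[ 0.0007, 0.0143, 0.0324 , 0.06, 0.53, 0.72 ]
[ 0.0006, 0.0143, 0.0324 , 0.06, 0.53, 0.72 ]
```

Call:
play_rows([
  [[0.001,0.02,0.02,0,0.5,0.7],[0.001,0.02,0.03,0,0.5,0.7],[0.001,0.015,0.03,0,0.5,0.7],[0.001,0.012,0.025,0,0.5,0.7],[0,0,0.015,0,0.5,0.7]],
])

```text
t: 16.4
eef_pos: [0.4984, -0.175, 0.0964]
ee_rot: [3.141, -0.001, -0.092]
ft_force: [0.3, 0.1, -1.4]
gripper_width: 0.0295
```

Call:
play_rows([
  [[0,0,0,0,0,0],[0,0,0,0,0,0]],
])

```text
t: 16.6
eef_pos: [0.4952, -0.1733, 0.093]
ee_rot: [-3.139, 0.01, -0.092]
ft_force: [0.9, 0.1, -1.8]
gripper_width: 0.0297
```

Run:
```python
from plan import *
s=manip.read_state(); print(s['eef_pos'],s['ee_rot'])
r=R.from_euler('xyz',[np.pi,-.01,-.09])
plan((np.array([.500,-.179,.037]),r),3)
im,d,c=shot('side','side13.png'); cv2.imwrite('pics/s13z.png',cv2.resize(im[120:220,260:380],None,fx=6,fy=6,interpolation=cv2.INTER_CUBIC)[:,:,::-1])
shot('wrist','wrist13.png')
```

```text
[ 0.495198   -0.17326961  0.09300847] [-3.13896001  0.00975743 -0.09166289]
t 16.60 tip mm [-182.7 -335.2   71.4] tilt(roll,th,yaw) [  0.2  -0.6 -25.4] F [ 0.9  0.1 -1.8]
[ 0.0020, 0.0018, 0.0186 , -0.05, 0.38, -0.03 ]
[ 0.0018, 0.0018, 0.0187 , -0.05, 0.38, -0.03 ]
[ 0.0017, 0.0018, 0.0187 , -0.05, 0.38, -0.03 ]
```

View pics/s13z.png

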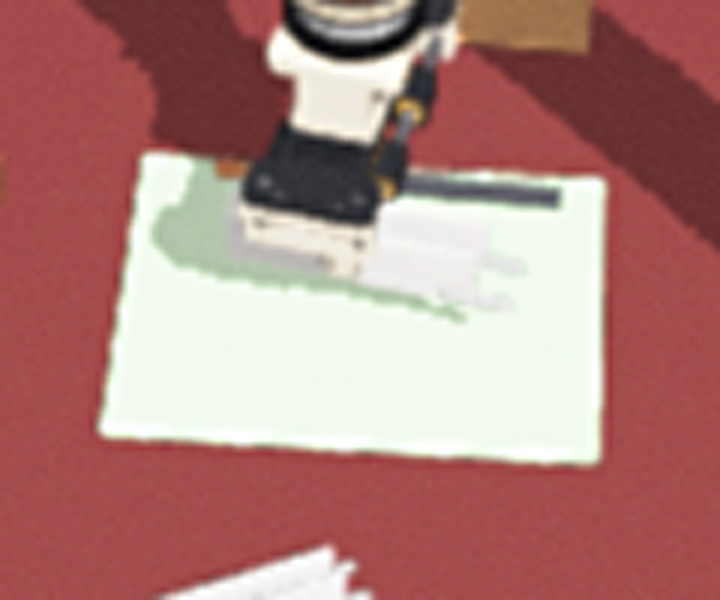

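View pics/wrist13.png

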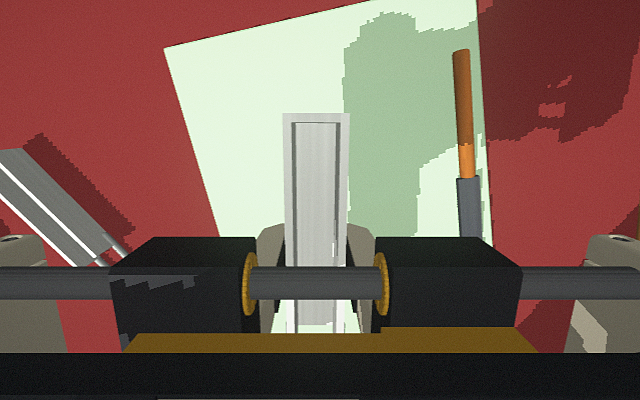

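Call:
play_rows([
  [[0.002,0.002,0.019,0,0.4,0],[0.002,0.001,0.018,0,0.4,0],[0.001,0,0.013,0,0.2,0],[0,0,0.004,0,0,0],[0,0,0,0,0,0]],
])

```text
t: 17.2
eef_pos: [0.5067, -0.1751, 0.0441]
ee_rot: [-3.14, -0.023, -0.086]
ft_force: [1.3, -0.1, -2.1]
gripper_width: 0.0297
```

Call:
play_rows([
  [[0,0,0.004,0,-0.6,0],[0,0,0.003,0,0,0],[0,0,0.002,0,0,0],[0,0,0,0,0,0]],
])

```text
t: 17.6
eef_pos: [0.5091, -0.1751, 0.0372]
ee_rot: [-3.141, -0.017, -0.085]
ft_force: [0.5, 0.6, -1.8]
gripper_width: 0.0296
```

Call:
play_rows([
  [[0,0,0.002,0,-0.3,0],[0,0,0.002,0,0,0],[0,0,0,0,0,0]],
])

```text
t: 17.9
eef_pos: [0.5095, -0.1752, 0.0335]
ee_rot: [-3.141, -0.012, -0.085]
ft_force: [-0.3, 0.5, 0.1]
gripper_width: 0.0297
```

Call:
play_rows([
  [[0,0,0.0005,0,0,0],[0,0,0,0,0,0],[0,0,0,0,0,0],[0,0,0,0,0,0]],
], fingers=0.42)

```text
t: 18.3
eef_pos: [0.5101, -0.1756, 0.0334]
ee_rot: [3.141, -0.013, -0.085]
ft_force: [0.0, 0.2, 0.9]
gripper_width: 0.0535
```

Call:
play_rows([
  [[0,0,-0.01,0,0,0],[0,0,-0.02,0,0,0],[0,0,-0.03,0,0,0],[0,0,-0.04,0,0,0],[0,0,-0.04,0,0,0]],
])

```text
t: 18.8
eef_pos: [0.5047, -0.1743, 0.1749]
ee_rot: [-3.139, -0.001, -0.085]
ft_force: [0.5, -0.0, -0.4]
gripper_width: 0.0542
```

Call:
play_rows([
  [[-0.02,0.03,-0.03,0,0,0],[-0.02,0.04,-0.02,0,0,0],[-0.02,0.04,0,0,0,0],[-0.01,0.03,0,0,0,0],[0,0,0,0,0,0]],
])

```text
t: 19.3
eef_pos: [0.425, -0.3129, 0.2382]
ee_rot: [3.136, -0.022, -0.079]
ft_force: [-0.8, 0.0, -0.6]
gripper_width: 0.0539
```

```bash
python3 - <<'E'
from h import *
s=manip.read_state();print(s['t'],s['eef_pos'],s['ee_rot'],s['ft_force'],s['gripper_width'])
im,d,c=shot('top','top14.png'); P=pts(d,c)
im2,d2,c2=shot('side','side14.png')
cv2.imwrite('pics/t14z.png',cv2.resize(im[130:250,220:420],None,fx=4,fy=4,interpolation=cv2.INTER_CUBIC)[:,:,::-1])
cv2.imwrite('pics/s14z.png',cv2.resize(im2[130:300,250:380],None,fx=4.5,fy=3.5,interpolation=cv2.INTER_CUBIC)[:,:,::-1])
E
python3 loc.py
```

```text
19.3 [ 0.42501912 -0.31285267  0.23824786] [ 3.13565709 -0.02167527 -0.0791427 ] [-0.82267223  0.01516758 -0.63751695] 0.053915995595477766
top
 blue z pct [0.10813825 0.11131192 0.11344879 0.11585525 0.11932651] 457
 plate 445.2054138183594 210.11080932617188 (107.56346130371094, 67.47705078125) 19.57008171081543 ztop 0.11419773933827349
 lip [ 0.42459343 -0.06982251  0.39526851] 0.6014964708893819 23
 liprect 431.43121337890625 -47.15228271484375 (576.2997436523438, 34.74767303466797) 79.64073181152344
 chute top [ 0.50958208 -0.1753103   0.04289933] 0.04293592467614858 140
 rect 504.32830810546875 -174.50750732421875 (30.748167037963867, 144.03549194335938) 84.91110229492188
side
 blue z pct [0.08010856 0.10305262 0.11133103 0.11382103 0.11699388] 858
 plate 446.0390625 212.71054077148438 (109.4736557006836, 74.01081085205078) 20.27799415588379 ztop 0.11280229509217717
 lip [0.47305748 0.22462997 0.12999455] 0.13742599596275082 26
 liprect 474.01947021484375 221.63121032714844 (3.484269380569458, 50.64995574951172) 19.86479949951172
 chute top [ 0.50612489 -0.17277125  0.04092589] 0.04059661804309445 219
 rect 505.3556213378906 -174.11163330078125 (40.012821197509766, 143.9221954345703) 85.85060119628906
```

View pics/t14z.png

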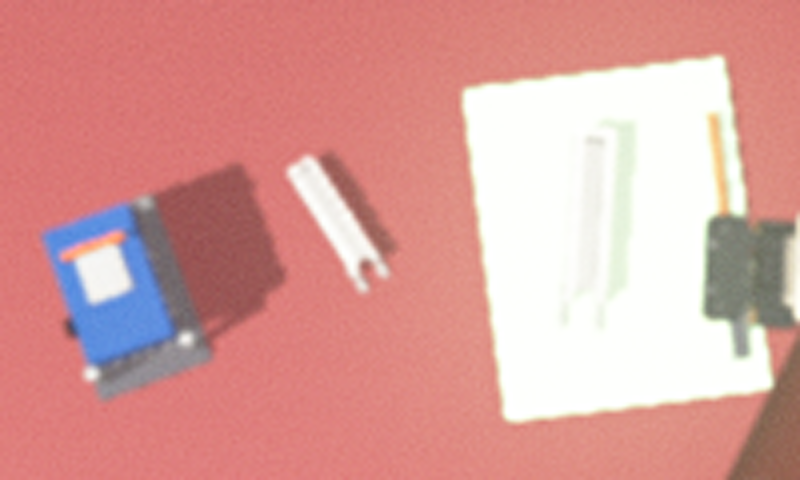

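View pics/s14z.png

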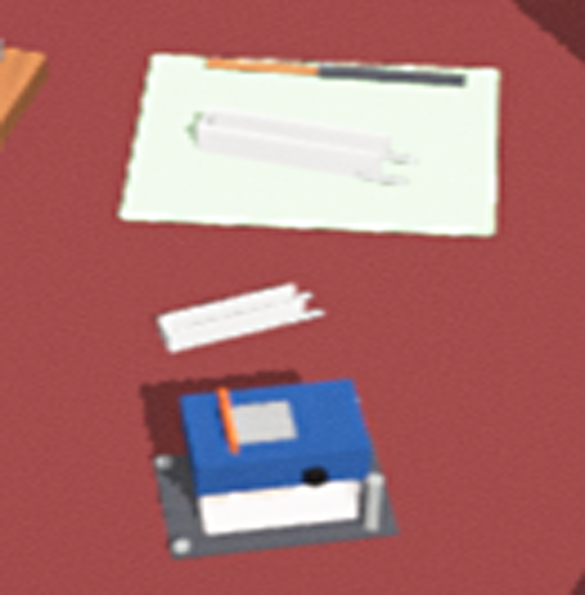

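View pics/side14.png

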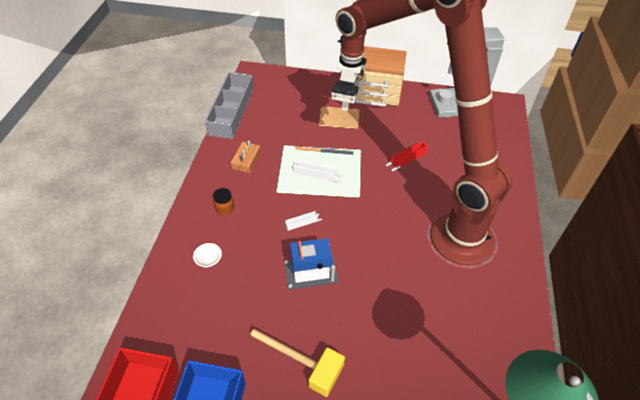

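View pics/top14.png

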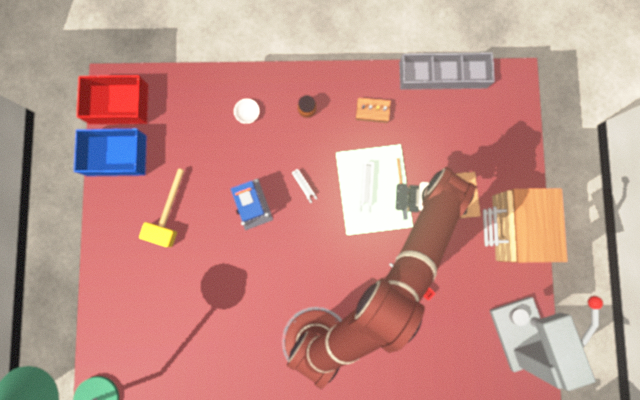

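Nothing else has moved, there are no stray studs, the chute stands empty on the board and the shutter is shut.

```bash
python3 -c "
from rig import manip
print(manip.close_job())"
```

```text
the job is handed in; nothing more can be done
None
```

I picked up the chute with its studs, pushed the shutter open about 38 mm, and tilted the chute to 32° so the studs slid into the feeder. I then let the shutter close, set the empty chute back upright on the green board, and handed the job in at about 19 s.

**What went wrong:** during the pour, joint 6 came near its limit and the prongs rose to the top of the lip. I then pressed down with about 8 N (limit 20 N), and the lip slipped free, after the visible part of the trough was already empty. To make sure the second step counted, I lifted clear and held the shutter open about 35 mm again with the empty chute, at about 4 N.

**Last checks:**
- **Shutter:** it is back at its shut position.
- **Chute:** it is empty, upright and released on the board, with its walls 0.041–0.043 m high against an expected 0.044 m.
- **Other things:** none of the listed bystanders has visibly moved in the top and side views, and there are no stray studs on the bench.
- **Studs:** I saw only one directly inside the bin. That all four are there I infer from the empty trough, the drop in carried weight and the absence of strays.
- **Measurements:** the cameras disagreed by about 3 mm on the feeder's position and put the plate height at 0.112–0.114 m. I did not touch the plate to feel its height.

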